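# Tone arm onto the ball of the repair stand

## Robot

A 6-joint arm with a two-finger parallel gripper is mounted at the origin on the work surface. World frame = base frame: x ahead of the robot, y to its left, z up, the work surface at z = 0. Lengths are in m, angles in degrees, forces in N, time in s.
With the tool pointing down it reaches from about 0.4 to 0.825 m from the base axis. Payload 7 kg.
Tool frame: the origin (TCP) lies midway between the tips of the shut fingers; the grasp point (between the pads) lies 19 mm behind it; z points along the fingers, y is the direction in which the jaws open and shut (so a half turn about z gives the same grasp; the last joint's range is limited). The gripper opens to 88 mm and grips with 3 to 60 N. Pads are 19 mm wide; open, the fingers measure 130 mm over their backs; the gripper's body (78 mm by 193 mm) begins 47 mm behind the grasp point.
Start: joints at [91.908, 20.546, 0.682, 0, -70.136, -16.507], TCP at [0.17, 0.653, 0.227] pointing down, gripper open.
Joint ranges: [-176.03, 176.03], [-82.01, 121.73], [-58.28, 71.71], [-173.87, 95.51], [-174.79, -0.11], [-173.66, 173.66]. Speed limits (degrees/s): [136.94, 136.94, 172.46, 180, 180, 180].

## Interface

Orientations are given as [roll, pitch, yaw] about the fixed x, y, z axes, in that order (R = Rz(yaw) Ry(pitch) Rx(roll)).
In Python, from plant import sensors, cams, job gives the robot as it stands.
- The arm moves only by the tool move_arm, never from a script. Its argument "commands" is a list of rows, each a list of 7 numbers: the finger opening in cm, from 0 to 8.76, then the shift along the tool's x, y, z in cm, then the turn, a rotation vector about the tool's x, y, z in rad. In form: [[hand, x, y, z, wx, wy, wz], ...]. A call has exactly 8 rows; each row is the pose to reach, as a shift and turn from the pose commanded when the call began, along the tool's axes at that moment; what a row does not reach only later rows make up. A row lasts 1/8 s, in which the tool goes at most 62.5 mm and 10.7 degrees, less where a joint would pass 70% of its speed; a pose out of reach is approached as far as the arm can. A call with a gripper value outside its range is refused whole. The fingers move at their own pace and stop on an object; the grip force is fixed at half the most. Time passes only in rows, so rows that repeat a pose let the fingers close, or fill a call up. It gives the time, the measured TCP pose, the force and the opening at its end, in the units of the state.
- sensors.get_obs(): the state, without advancing time (a new reading comes with each control period).
- cams.snapshot(name): name is "scene" or "top" or "wrist"; returns a dict with "frame" (420x560x3 uint8, red, green, blue), "camera_matrix" (3x3 intrinsics, pixels), "R" (3x3) and "t" (3): a world point X has camera coordinates R X + t. Camera axes: x right, y down, z forward; pixel columns grow to the right and rows downward; lengths in m; the calibration is good to about 2 mm. A picture is of the moment at which its call begins. There is no depth.
- job.close_job(): hands the job in, once; it reports no verdict.
The state is a dict: "clock": time; "joint_pos": joint angles; "qvel": joint speeds; "tau": joint torques, N m; "tool_pos": TCP position; "orientation": TCP orientation; "force": force on the tool from outside, world axes, zero at the start; "moment": the same for the moment, N m; "opening": finger opening in m.
Only numpy, scipy, OpenCV 4.12 (cv2) and the standard library are available. Lean on these libraries where they do the work, as an engineer would, in place of code of your own. Each camera call takes 0.05 s, during which the arm holds its last target.

## Task

The aluminium tone arm is parked, locked, on the ball of the low wooden block. Raise the handle of its coupler all the way, move the tone arm to the tall repair stand and press its coupler gently down over the stand's ball until it is fully home on the collar, then press the handle all the way down to lock it. Let go at the end, do not force anything against the stand, and leave everything else on the bench where it is.

Things in the scene. Friction and masses are not known exactly. Their poses are not given: they have to be found in the camera images.
- coupler: Loose aluminium coupler, 0.65 to 0.95 kg in all. Housing 72 mm long (x -32 to +40), 44 mm wide (y, flat sides), 48 mm high, on foot strips 6 mm high that make it 64 mm wide and 90 mm long at the bottom. Origin: centre of the underside, on the socket's axis; z up, +x to the handle. From its top a 12 mm tone arm tube runs to -x, 55 mm above the underside, to 175 mm from the origin. Starts home on the park.
- socket (a point): Middle of the socket: on its axis, 27 mm above the underside, where the ball's centre is when home. Socket open below, 32 mm wide, 43 mm deep, for a 30 mm ball. Two sprung plungers in it grip the ball: from about 15 mm above home the coupler must be pushed (some 8 to 18 N, its own weight of 6 to 9 N included), about 7 mm above home they snap past and it drops home. Home: the feet lie flat on the collar. A coupler not home cannot be locked.
- coupler_grip (a point): Point inside the housing at which to grasp it from above across its 44 mm width (fingers on its two y sides), 31 mm above the coupler's underside and 15 mm to -x of its origin. Same axes as the coupler.
- handle_hinge (a point): Middle of the handle's hinge pin, which runs along the coupler's y axis: 32 mm to +x of the coupler's origin and 40 mm above its underside. Same axes as the coupler.
- handle_grip (a point): Centre of the handle's wooden cross bar, 18 mm thick, with domed ends, 36 mm long along the coupler's y axis: pinched by its ends it can turn between the fingers. With the handle down it lies 85 mm to +x of the hinge and 6 mm above it; it swings about the hinge, 85 mm from it. The lever to it is a 10 mm rod.
- handle (a joint): Handle angle in rad: 0 is down (locked: a jaw then stands under the ball), 0.9 is fully raised, leaning outwards over +x. It stays where it is left (stiff hinge, about 0.05 N m, 0.6 N at the bar). Raised by less than 0.35 the jaw still catches the ball.
- park: Fixed parking block: dark wooden block 110 x 110 x 20 mm with a round steel collar of 96 mm diameter whose flat top is 28 mm above the bench, and a 30 mm steel ball on a 14 mm neck, its centre 27 mm above the collar. Origin: centre of the underside.
- stand: Fixed repair stand: steel foot 120 x 120 x 14 mm, pillar, same 96 mm collar and 30 mm ball (centre 27 mm above the collar's top). Origin: centre of the underside, right below the ball. Its height is not measured: the collar's top is anywhere from 65 to 120 mm above the bench. It does not yield, and pressing on it with more than about 30 N damages it: find it by feel.
- regulator: Bystander, loose: brass speed regulator, 60 mm across, 61 mm high. Origin: centre of the underside.
- foot_a: Bystander, loose: turned walnut foot, 48 mm across, 36 mm high. Origin: centre of the underside.
- foot_b: Bystander, loose: the other walnut foot, same size.
- hinge: Bystander, loose: red lacquered cabinet hinge lying flat, 58 x 60 x 8 mm. Origin: centre of the underside.
- weight: Bystander, loose: steel governor ball weight with flat underside, 37 mm across, 36 mm high. Origin: centre of the underside.
- tin: Bystander, loose: round brass tin, 56 mm across, 45 mm high. Origin: centre of the underside.
- driver: Bystander, loose: screwdriver lying flat, 170 mm long.
There are look-alikes about, which are no part of the job. Leave any orange or white look-alike of the stand alone.

How it is judged:
By the outcome, as a careful person would: the job done as asked, in the order asked, and still so for the second after the job is handed in, with the robot touching nothing.
It also fails if it takes over 72 s, if anything falls off the work surface, if the arm or the gripper's body presses on something with over 40 N, if the wrist force passes 120 N, or if a joint passes its speed limit or range.

## Working session

There is one attempt and no reset: what is moved stays moved. The work goes in short steps, Python scripts to look and compute and a tool call to move; the robot and the scene stay as the last step left them, time stands still between calls to the robot, and variables do not carry over. Pictures are saved under pics/ and viewed, and the job is handed in when it is done.

Besides the shell and the picture viewer there is one more tool, called after "Call:" in YAML: its name, and indented under it one key for each argument. move_arm: Moves the arm, as the interface text tells. Its arguments: {"type":"object","properties":{"commands":{"type":"array"}},"required":["commands"]}

```bash
ls; mkdir -p pics
python3 - <<'E'
from plant import sensors,cams
import cv2,numpy as np
print(sensors.get_obs())
for n in ["scene","top","wrist"]:
    s=cams.snapshot(n); cv2.imwrite(f"pics/{n}0.png",s["frame"][:,:,::-1])
    print(n,s["camera_matrix"].tolist(),s["R"].tolist(),s["t"].tolist())
    np.savez(f"pics/{n}0.npz",**s)
E
```

```text
pics
{'clock': 0.0, 'joint_pos': array([ 9.19074561e+01,  2.05930882e+01,  6.33253032e-01, -1.99035294e-02,
       -7.01354561e+01, -1.65066646e+01]), 'qvel': array([-0.0159606 ,  0.15990369, -0.00154828,  0.0381771 ,  0.01732912,
       -0.04410574]), 'tau': array([ 3.16430132e-04, -5.82714593e+01,  2.93050826e+01,  6.99717432e+00,
        7.11073910e-03, -1.48600216e-04]), 'tool_pos': array([0.17004467, 0.65272273, 0.22560075]), 'orientation': array([ 1.79903320e+02, -9.13815680e-03, -1.46059796e+01]), 'force': array([ 0.69384032, -0.29004589, -0.11131871]), 'moment': array([-0.00260067,  0.01403249,  0.0571071 ]), 'opening': 0.08756212630627258}
scene [[486.05761210812966, 0.0, 282.638424707689], [0.0, 486.05761210812966, 204.75857619159035], [0.0, 0.0, 1.0]] [[-0.2809686405421112, 0.9597158982127322, -0.0014204751480256632], [0.8173254636277627, 0.2385057848536165, -0.5244941154074304], [-0.5030265495354896, -0.14852738908729468, -0.8514128875894063]] [0.07457980483186691, -0.38398224067691383, 1.4832180590362236]
top [[398.66958469970183, 0.0, 291.9311126242832], [0.0, 398.66958469970183, 204.85142554674394], [0.0, 0.0, 1.0]] [[0.015280924255476848, -0.9992908883921819, 0.03441240663281931], [-0.996032546970384, -0.018230625027033872, -0.08710229438317589], [0.08766788881676194, -0.03294487346291997, -0.9956048295297306]] [0.046640002518550196, 0.5092375256770731, 1.0001135580748686]
wrist [[367.5049575814208, 0.0, 280.60094222246124], [0.0, 367.5049575814208, 206.94016725987336], [0.0, 0.0, 1.0]] [[-0.2519025180434228, -0.9677517712295433, 0.0012769829540786879], [-0.9371285086119551, 0.2442602844496457, 0.24925302763920687], [-0.2415269752017694, 0.061590768160984445, -0.9684375547897881]] [0.6745108685436781, -0.030933848189973353, 0.389388462430623]
```

View pics/scene0.png

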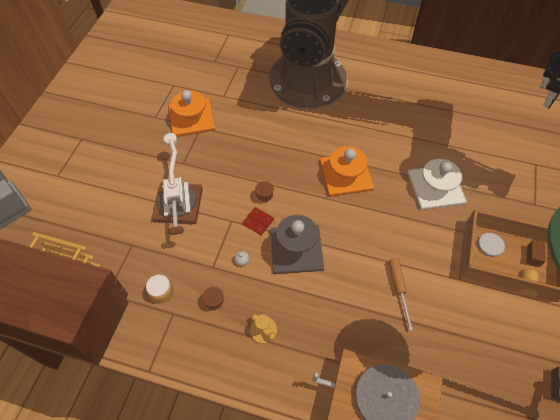

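View pics/top0.png

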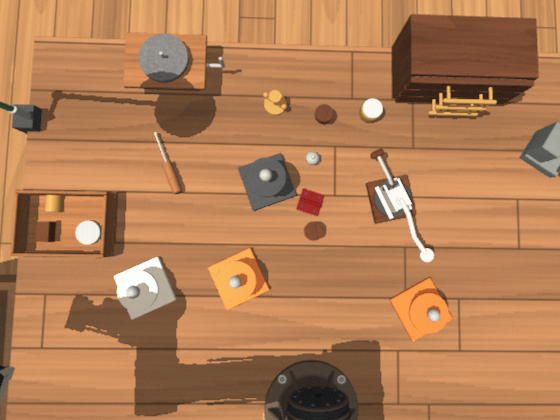

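View pics/wrist0.png

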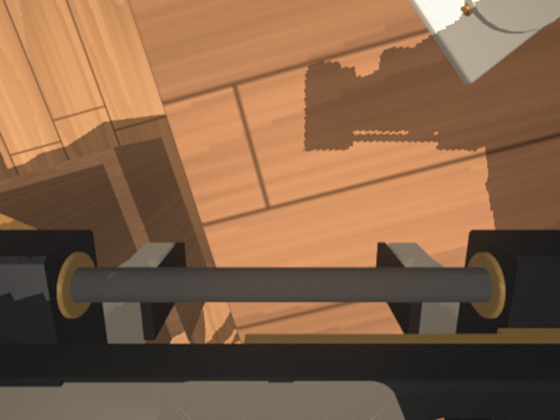

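The candidates are:
- **Stand:** dark steel at scene (297,240) / top (267,180). This is the one wanted. Orange look-alikes are at top (237,280) and (422,308), and a white one at (143,288).
- **Coupler:** on the dark wooden park at top (392,198). The bar of its handle is at (378,154) and its tube end at (427,255).

I'll check both in close crops.

Run:
```python
import cv2,numpy as np
t=cv2.imread("pics/top0.png");s=cv2.imread("pics/scene0.png")
z=lambda im,x,y,w,h,k:cv2.resize(im[y:y+h,x:x+w],None,fx=k,fy=k,interpolation=cv2.INTER_CUBIC)
a=np.hstack([z(t,350,140,100,130,4),z(t,225,140,98,130,4)]);cv2.imwrite("pics/ct.png",a)
a=np.hstack([z(s,130,125,100,130,4),z(s,250,190,98,130,4)]);cv2.imwrite("pics/cs.png",a)
```

```text
(no output)
```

View pics/ct.png

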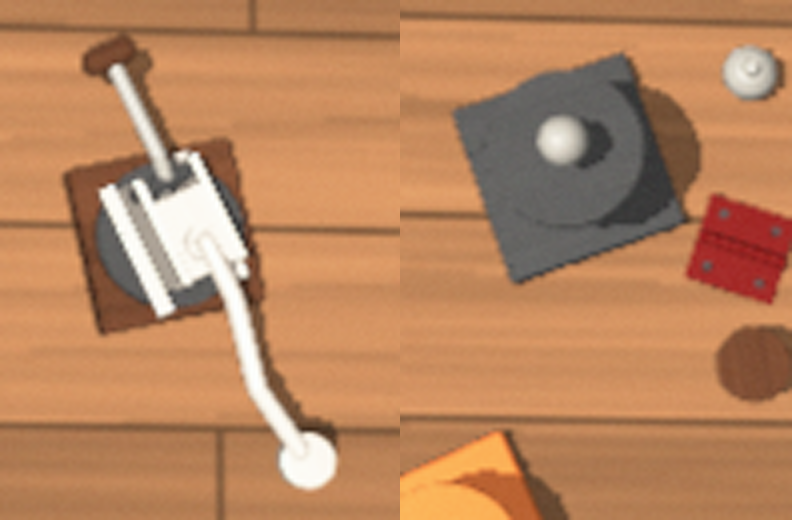

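View pics/cs.png

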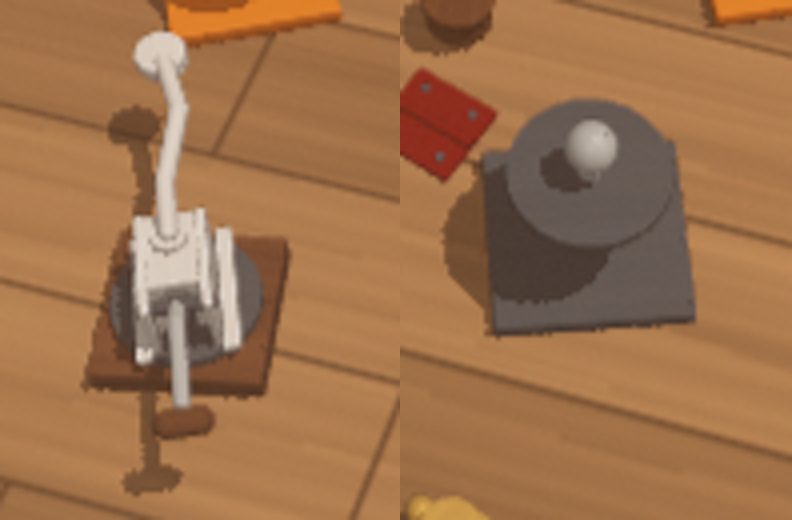

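```bash
cat > h.py <<'E'
import numpy as np,cv2
from scipy.spatial.transform import Rotation as Ro
def load(f): return dict(np.load(f))
def ray(s,p):
    d=s["R"].T@np.linalg.inv(s["camera_matrix"])@np.array([p[0],p[1],1.]); c=-s["R"].T@s["t"]; return c,d/np.linalg.norm(d)
def plane(s,p,z):
    c,d=ray(s,p); return c+d*(z-c[2])/d[2]
def tri(*sp):
    A=np.zeros((3,3));b=np.zeros(3)
    for s,p in sp:
        c,d=ray(s,p);M=np.eye(3)-np.outer(d,d);A+=M;b+=M@c
    X=np.linalg.solve(A,b)
    res=[np.linalg.norm(np.cross(X-ray(s,p)[0],ray(s,p)[1])) for s,p in sp]
    return X,max(res)
def proj(s,X):
    q=s["camera_matrix"]@(s["R"]@np.asarray(X)+s["t"]);return q[:2]/q[2]
E
python3 - <<'E'
from h import *
np.set_printoptions(precision=4,suppress=True)
t=load("pics/top0.npz");s=load("pics/scene0.npz")
T=lambda a,b:(350+a/4-.4,140+b/4-.4)
S=lambda a,b:(130+a/4-.4,125+b/4-.4)
print("stand ball",tri((t,(225+162/4-.4,140+139/4-.4)),(s,(250+191/4-.4,190+146/4-.4))))
bar=tri((t,T(109,56)),(s,S(184,421)));print("bar",bar)
print("disc",tri((t,T(307,460)),(s,S(161,54))))
c=[plane(t,T(*p),.02) for p in [(65,176),(231,142),(104,332)]]
print(c,np.linalg.norm(c[0]-c[1]),np.linalg.norm(c[0]-c[2]));pt=(c[1]+c[2])/2;print("park top",pt)
c=[plane(s,S(*p),.02) for p in [(288,240),(262,394),(88,385)]]
print(np.linalg.norm(c[0]-c[1]),np.linalg.norm(c[1]-c[2]));ps=(c[0]+c[2])/2;print("park scene",ps)
for p in (pt,ps):
    d=bar[0]-p;print(np.hypot(d[0],d[1]),np.degrees(np.arctan2(d[1],d[0])))
# bar long axis
print("bar ends top",[plane(t,T(*p),.074) for p in((84,62),(134,47))])
# coupler long edges at foot z .034: 
a,b=[plane(t,T(*p),.034) for p in((102,190),(155,313))];d=a-b;print("foot edge",a,b,np.linalg.norm(d),np.degrees(np.arctan2(d[1],d[0])))
# stand foot corners z .014
c=[plane(t,(225+(p[0]-400)/4*1+100*0-.4,140+p[1]/4-.4),.014) for p in((626,54),(516,283),(454,112),(686,218))]
c=[plane(t,(225+(p[0]-400)/4-.4,140+p[1]/4-.4),.014) for p in((626,54),(516,283),(454,112),(686,218))]
print("stand foot",(c[0]+c[1])/2,(c[2]+c[3])/2,np.linalg.norm(c[0]-c[1]))
E
```

```text
stand ball (array([0.5694, 0.1225, 0.121 ]), np.float64(0.0006000098112307957))
bar (array([ 0.634 , -0.1498,  0.0777]), np.float64(0.0007147616992005827))
disc (array([ 0.3884, -0.2689,  0.0804]), np.float64(0.000561021426348612))
[array([ 0.5674, -0.1359,  0.02  ]), array([ 0.5919, -0.2449,  0.02  ]), array([ 0.4666, -0.1611,  0.02  ])] 0.11177812052811273 0.10387387594699583
park top [ 0.5293 -0.203   0.02  ]
0.1143233150867524 0.10816668465331036
park scene [ 0.5332 -0.1991  0.02  ]
0.11742316037433068 26.91864129044136
0.11218867537242291 26.056776492081543
bar ends top [array([ 0.6308, -0.1359,  0.074 ]), array([ 0.641 , -0.1671,  0.074 ])]
foot edge [ 0.5568 -0.1566  0.034 ] [ 0.4786 -0.1904  0.034 ] 0.08516742325698543 23.336698361318586
stand foot [0.5685 0.1193 0.014 ] [0.5702 0.1202 0.014 ] 0.16554785845375974
```

```bash
cat >> h.py <<'E'
def rel(target,yaw,obs=None,cmd=None):
    """shift cm and rotvec from current pose, tool axes"""
    if obs is None:
        from plant import sensors; obs=sensors.get_obs()
    R0=Ro.from_euler('xyz',obs["orientation"],degrees=True)
    R1=Ro.from_euler('xyz',[180,0,yaw],degrees=True)
    print("now",obs["clock"].__round__(2),obs["tool_pos"].round(4),obs["orientation"].round(2),"open",round(obs["opening"]*100,2),"F",obs["force"].round(1))
    print("shift cm",(R0.inv().apply(np.array(target)-obs["tool_pos"])*100).round(2),"rot",(R0.inv()*R1).as_rotvec().round(3))
E
python3 - <<'E'
from h import *
rel([.634,-.150,.17],25)
rel([.40,.25,.23],5)
E
```

```text
now 0.15 [0.1701 0.6528 0.2258] [ 1.7993e+02 -1.0000e-02 -1.4610e+01] open 8.75 F [0.1 0.6 0.2]
shift cm [65.14 65.98  5.68] rot [ 0.001  0.    -0.691]
now 0.15 [0.1701 0.6528 0.2258] [ 1.7993e+02 -1.0000e-02 -1.4610e+01] open 8.75 F [0.1 0.6 0.2]
shift cm [32.41 33.18 -0.37] rot [ 0.001  0.    -0.342]
```

Call:
move_arm:
  commands:
    - [8.7, 4.3, 4.4, 0, 0, 0, -0.05]
    - [8.7, 8.6, 8.7, 0, 0, 0, -0.1]
    - [8.7, 12.9, 13.1, 0, 0, 0, -0.15]
    - [8.7, 17.2, 17.4, 0, 0, 0, -0.2]
    - [8.7, 21.5, 21.8, 0, 0, 0, -0.25]
    - [8.7, 25.8, 26.1, 0, 0, 0, -0.3]
    - [8.7, 30.1, 30.5, 0, 0, 0, -0.35]
    - [8.7, 34.4, 34.8, 0, 0, 0, -0.4]

```text
clock: 1.15
tool_pos: [0.4158, 0.2279, 0.2268]
orientation: [-180.0, -0.0, 8.4]
force: [1.0, 0.7, -0.3]
opening: 0.0868
```

Run:
```python
from h import *
rel([.634,-.150,.17],25)
```

```text
now 1.15 [0.4158 0.2279 0.2268] [-1.7998e+02 -3.0000e-02  8.4400e+00] open 8.68 F [ 1.   0.7 -0.3]
shift cm [16.03 40.58  5.67] rot [-0.    -0.001 -0.289]
```

Call:
move_arm:
  commands:
    - [8.7, 2.3, 5.7, 0, 0, 0, -0.04]
    - [8.7, 4.6, 11.4, 0.5, 0, 0, -0.09]
    - [8.7, 6.9, 17.1, 1.5, 0, 0, -0.14]
    - [8.7, 9.2, 22.8, 2.5, 0, 0, -0.19]
    - [8.7, 11.5, 28.5, 3.5, 0, 0, -0.24]
    - [8.7, 13.8, 34.5, 4.5, 0, 0, -0.289]
    - [8.7, 16.0, 40.5, 5.6, 0, 0, -0.289]
    - [8.7, 16.0, 40.5, 5.6, 0, 0, -0.289]

```text
clock: 2.15
tool_pos: [0.6324, -0.1514, 0.168]
orientation: [-179.9, 0.2, 24.6]
force: [-0.4, 0.7, -0.3]
opening: 0.087
```

Run:
```python
from h import *
from plant import cams
rel([.634,-.150,.055],25)
s=cams.snapshot("wrist");np.savez("pics/w1.npz",**s);cv2.imwrite("pics/w1.png",s["frame"][:,:,::-1])
s=cams.snapshot("top");np.savez("pics/t1.npz",**s);cv2.imwrite("pics/t1.png",s["frame"][:,:,::-1])
```

```text
now 2.15 [ 0.6324 -0.1514  0.168 ] [-179.93    0.18   24.63] open 8.7 F [-0.4  0.7 -0.3]
shift cm [ 0.24 -0.05 11.3 ] rot [-0.001  0.003 -0.006]
```

View pics/w1.png

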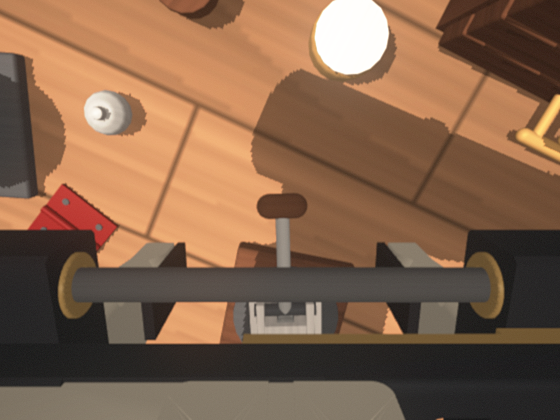

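The wrist view shows the bar at about (282,206), level in the image, with the lever running straight down to the housing at (285,318). So the yaw is close to right. Next I'll measure it.

Run:
```python
from h import *
w=load("pics/w1.npz");f=w["frame"]
hsv=cv2.cvtColor(f,cv2.COLOR_RGB2HSV)
c=f[180:235,240:330]
m=((c.astype(int).sum(2)<200)&(c[:,:,0].astype(int)>c[:,:,2]+25)).astype(np.uint8)
n,l,st,ce=cv2.connectedComponentsWithStats(m);i=1+st[1:,4].argmax();print(st[i],ce[i])
ys,xs=np.nonzero(l==i)
r=cv2.minAreaRect(np.c_[xs,ys].astype(np.float32));print(r)
p=ce[i]+[240,180];X=plane(w,p,.074);print("bar",X)
# ends
b=cv2.boxPoints(r)+[240,180];print(b)
for z in (.074,):
  q=[plane(w,k,z) for k in b]; print([np.round(k,4) for k in q])
# housing edges near hinge: sides at rows ~ 320
cv2.imwrite("pics/w1c.png",cv2.resize(f[180:345,200:370,::-1],None,fx=4,fy=4,interpolation=cv2.INTER_CUBIC)[:600])
```

```text
[ 18  13  49  25 939] [43.08519702 25.35463259]
((42.0, 25.0), (24.0, 48.0), 90.0)
bar [ 0.63576239 -0.15163283  0.074     ]
[[258. 193.]
 [306. 193.]
 [306. 217.]
 [258. 217.]]
[array([ 0.6365, -0.1319,  0.074 ]), array([ 0.6506, -0.1625,  0.074 ]), array([ 0.6348, -0.1701,  0.074 ]), array([ 0.6205, -0.139 ,  0.074 ])]
```

View pics/w1c.png

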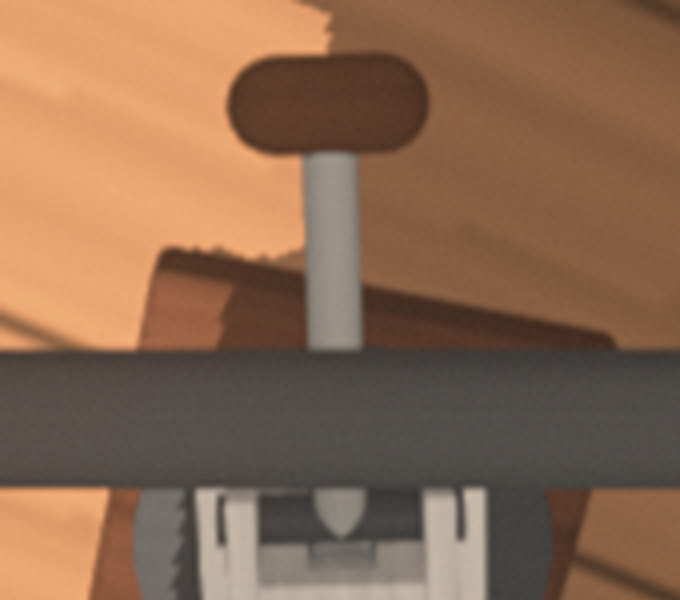

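Run:
```python
from h import *
w=load("pics/w1.npz")
a=plane(w,(282.3,205.4),.074)
for p,z in (((285.3,308),.071),((285.4,318),.076),((285.4,318),.06)):
    b=plane(w,p,z);d=a-b;print(a,b,np.linalg.norm(d[:2]),np.degrees(np.arctan2(d[1],d[0])))
y=np.radians(25.2)
for y in (24.5,25.5,26.5):
    u=np.array([np.cos(np.radians(y)),np.sin(np.radians(y))]);print(y,"origin",a[:2]-.117*u)
rel([a[0],a[1],.055],25)
```

```text
[ 0.63550033 -0.15114154  0.074     ] [ 0.56143672 -0.18778594  0.071     ] 0.08263310611305114 26.324794834044155
[ 0.63550033 -0.15114154  0.074     ] [ 0.55635272 -0.19016086  0.076     ] 0.08824313935356716 26.24303393805706
[ 0.63550033 -0.15114154  0.074     ] [ 0.54755298 -0.19443424  0.06      ] 0.09802548061377428 26.209039480359195
24.5 origin [ 0.52903486 -0.19966065]
25.5 origin [ 0.52989785 -0.20151134]
26.5 origin [ 0.53079301 -0.20334668]
now 2.25 [ 0.6318 -0.1489  0.1694] [-1.7995e+02  1.0000e-01  2.4760e+01] open 8.71 F [0.4 0.5 0. ]
shift cm [ 0.26  0.37 11.44] rot [-0.001  0.002 -0.004]
```

Call:
move_arm:
  commands:
    - [8.7, 0.2, 0.3, 3.0, 0, 0, -0.022]
    - [8.7, 0.3, 0.35, 7.0, 0, 0, -0.022]
    - [8.7, 0.3, 0.35, 10.5, 0, 0, -0.022]
    - [8.7, 0.3, 0.35, 11.4, 0, 0, -0.022]
    - [4.5, 0.3, 0.35, 11.4, 0, 0, -0.022]
    - [3.0, 0.3, 0.35, 11.4, 0, 0, -0.022]
    - [3.0, 0.3, 0.35, 11.4, 0, 0, -0.022]
    - [3.0, 0.3, 0.35, 11.4, 0, 0, -0.022]

```text
clock: 3.25
tool_pos: [0.6368, -0.1498, 0.0574]
orientation: [180.0, -0.1, 26.1]
force: [0.1, -0.2, -0.8]
opening: 0.0526
```

Run:
```python
from h import *
from plant import cams
rel([.634,-.150,.055],25)
s=cams.snapshot("wrist");np.savez("pics/w2.npz",**s);cv2.imwrite("pics/w2.png",s["frame"][:,:,::-1])
```

```text
now 3.25 [ 0.6368 -0.1498  0.0574] [ 1.7997e+02 -7.0000e-02  2.6130e+01] open 5.26 F [ 0.1 -0.2 -0.8]
shift cm [-0.26 -0.11  0.24] rot [ 0.001 -0.001  0.02 ]
```

View pics/w2.png

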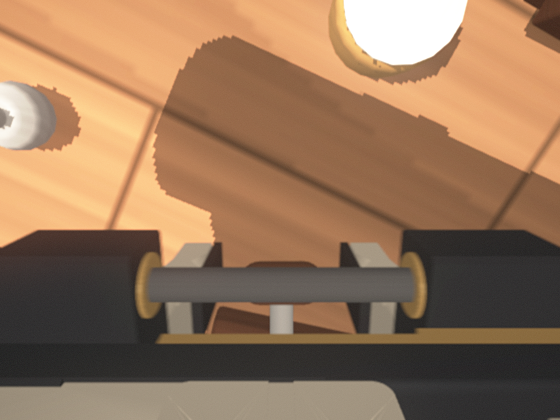

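Call:
move_arm:
  commands:
    - [2.5, -0.1, 0.0, 0.2, 0, 0, 0]
    - [2.5, -0.1, 0.0, 0.2, 0, 0, 0]
    - [2.5, -0.1, 0.0, 0.2, 0, 0, 0]
    - [2.5, -0.1, 0.0, 0.2, 0, 0, 0]
    - [2.5, -0.1, 0.0, 0.2, 0, 0, 0]
    - [2.5, -0.1, 0, -0.2, 0, 0, 0]
    - [2.5, -0.3, 0, -1.05, 0, 0, 0]
    - [2.5, -0.6, 0, -2.3, 0, 0, 0]

```text
clock: 4.3
tool_pos: [0.63, -0.1524, 0.0798]
orientation: [-179.9, 0.1, 26.1]
force: [-3.7, -2.0, -4.2]
opening: 0.0341
```

Call:
move_arm:
  commands:
    - [2.5, -0.25, 0, -0.6, 0, 0, 0]
    - [2.5, -0.55, 0, -1.15, 0, 0, 0]
    - [2.5, -0.9, 0, -1.7, 0, 0, 0]
    - [2.5, -1.25, 0, -2.2, 0, 0, 0]
    - [2.5, -1.7, 0, -2.7, 0, 0, 0]
    - [2.5, -2.15, 0, -3.15, 0, 0, 0]
    - [2.5, -2.65, 0, -3.55, 0, 0, 0]
    - [2.5, -3.15, 0, -3.95, 0, 0, 0]

```text
clock: 5.3
tool_pos: [0.603, -0.1664, 0.1196]
orientation: [180.0, -0.1, 26.1]
force: [0.1, 0.7, -3.7]
opening: 0.0337
```

Run:
```python
from h import *
from plant import cams
rel([.634,-.150,.055],25)
s=cams.snapshot("wrist");np.savez("pics/w3.npz",**s);a=s["frame"][:,:,::-1]
s=cams.snapshot("scene");np.savez("pics/s3.npz",**s);b=s["frame"][:,:,::-1]
cv2.imwrite("pics/ws3.png",np.hstack([cv2.resize(a,(400,300)),cv2.resize(b[120:270,100:300],(400,300))]))
```

```text
now 5.3 [ 0.603  -0.1664  0.1196] [ 1.7997e+02 -6.0000e-02  2.6150e+01] open 3.37 F [ 0.1  0.7 -3.7]
shift cm [ 3.5  -0.1   6.46] rot [ 0.    -0.001  0.02 ]
```

View pics/ws3.png

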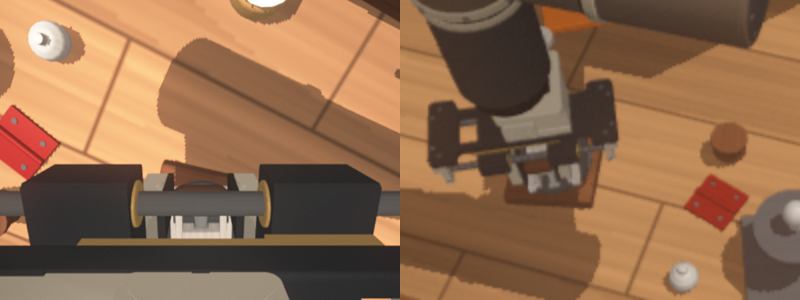

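Call:
move_arm:
  commands:
    - [2.5, -0.25, 0, -0.15, 0, 0, 0]
    - [2.5, -0.4, 0, -0.28, 0, 0, 0]
    - [2.5, -0.4, 0, -0.28, 0, 0, 0]
    - [8.7, -0.4, 0, -0.28, 0, 0, 0]
    - [8.7, -0.4, 0, -0.28, 0, 0, 0]
    - [8.7, -0.4, 0, -1.0, 0, 0, 0]
    - [8.7, -0.4, 0, -4.0, 0, 0, 0]
    - [8.7, -0.4, 0, -8.0, 0, 0, 0]

```text
clock: 6.4
tool_pos: [0.5983, -0.1682, 0.1994]
orientation: [-179.9, 0.1, 26.1]
force: [0.6, -0.0, -0.3]
opening: 0.0781
```

Run:
```python
from h import *
from plant import cams
rel([.53-.015*.9,-.202-.015*.44,.2],26)
s=cams.snapshot("wrist");np.savez("pics/w4.npz",**s);a=s["frame"][:,:,::-1]
s=cams.snapshot("scene");np.savez("pics/s4.npz",**s);b=s["frame"][:,:,::-1]
cv2.imwrite("pics/ws4.png",np.hstack([cv2.resize(a,(400,300)),cv2.resize(b[120:270,100:300],(400,300))]))
```

```text
now 6.4 [ 0.5983 -0.1682  0.1994] [-1.7995e+02  1.3000e-01  2.6130e+01] open 7.81 F [ 0.6 -0.  -0.3]
shift cm [-9.13  0.02 -0.04] rot [-0.001  0.002  0.002]
```

View pics/ws4.png

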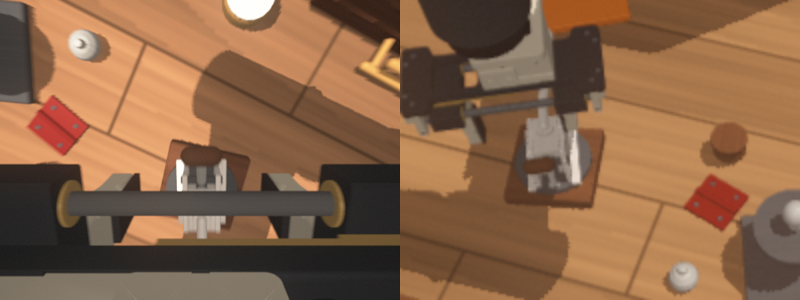

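Run:
```python
from h import *
w=load("pics/w4.npz");s=load("pics/s4.npz")
cv2.imwrite("pics/w4c.png",np.hstack([cv2.resize(w["frame"][190:340,220:360,::-1],None,fx=3,fy=3),cv2.resize(s["frame"][170:230,140:210,::-1],(380,450))]))
```

```text
(no output)
```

View pics/w4c.png

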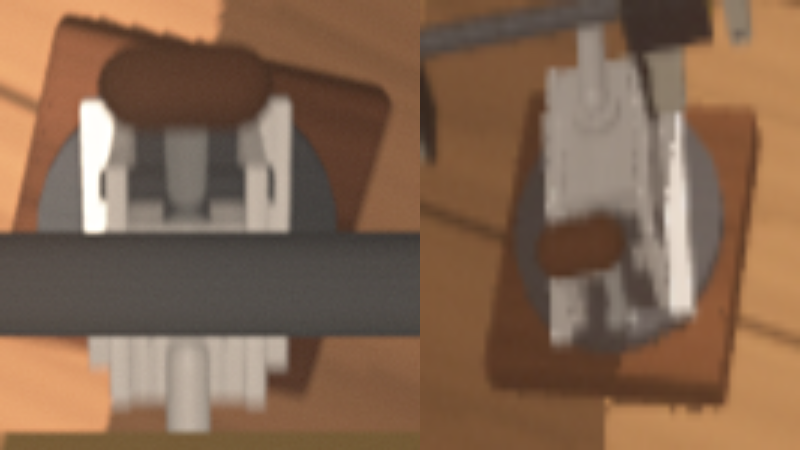

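Run:
```python
from h import *
w=load("pics/w4.npz");s=load("pics/s4.npz")
X,r=tri((w,(281.7,218.4)),(s,(169.5,202.6)));print(X,r)
y=np.radians(26);o=np.array([.5303,-.2025]);u=np.array([np.cos(y),np.sin(y)]);v=np.array([-u[1],u[0]])
print("along",(X[:2]-o)@u,"lat",(X[:2]-o)@v,"angle",np.arctan2(X[2]-.068,(X[:2]-o)@u-.032)-.0705)
# housing/feet edges: feet z=.034 : left inner.. at row ~ 190+150/3
P=lambda a,b:(220+a/3-.3,190+b/3-.3)
q=[plane(w,P(*p),.034) for p in((81,110),(291,110),(90,368),(288,368))]
for k in q: d=k[:2]-o;print("foot corner: along,lat",d@u,d@v)
q=[plane(w,P(*p),.076) for p in((111,405),(267,405))]
for k in q: d=k[:2]-o;print("housing rear",d@u,d@v)
```

```text
[ 0.59993166 -0.16726591  0.13514036] 0.0008070417345794016
along 0.0780301338834173 lat 0.0011436770925894266 angle 0.8993134502438933
foot corner: along,lat 0.040960102684640086 0.03237901258835269
foot corner: along,lat 0.041145820801310545 -0.03216771770177649
foot corner: along,lat -0.04758265192897263 0.031259714912744006
foot corner: along,lat -0.04737749716545467 -0.03359777729744836
housing rear -0.03462466902698337 0.02151328866233461
housing rear -0.034480700605146526 -0.0233748196202881
```

Handle angle measures 0.90 rad, so it is fully raised. The foot corners put the coupler origin at about (0.528,-0.2036), yaw 26.6°. Next I'll grasp the housing.

Run:
```python
from h import *
rel([.5146,-.2103,.040],26.6)
```

```text
now 6.5 [ 0.6016 -0.1688  0.2046] [179.73  -0.35  26.18] open 8.47 F [0.2 0.5 0.1]
shift cm [-9.74 -0.19 16.4 ] rot [ 0.005 -0.006 -0.007]
```

Call:
move_arm:
  commands:
    - [8.7, -4.5, 0, 0, 0, 0, -0.008]
    - [8.7, -9.4, -0.1, 0.5, 0, 0, -0.008]
    - [8.7, -9.4, -0.1, 4, 0, 0, -0.008]
    - [8.7, -9.4, -0.1, 8, 0, 0, -0.008]
    - [8.7, -9.4, -0.1, 11, 0, 0, -0.008]
    - [8.7, -9.4, -0.1, 11, 0, 0, -0.008]
    - [8.7, -9.4, -0.1, 11, 0, 0, -0.008]
    - [8.7, -9.4, -0.1, 11, 0, 0, -0.008]

```text
clock: 7.5
tool_pos: [0.5154, -0.2087, 0.0907]
orientation: [179.9, -0.1, 26.6]
force: [-0.9, -0.1, 0.5]
opening: 0.0872
```

Run:
```python
from h import *
from plant import cams,sensors
rel([.5146,-.2103,.040],26.6)
s=cams.snapshot("wrist");np.savez("pics/w5.npz",**s);a=s["frame"][:,:,::-1]
cv2.imwrite("pics/w5.png",a)
rel([.5146,-.2103,.040],26.6)
```

```text
now 7.5 [ 0.5154 -0.2087  0.0907] [ 1.7992e+02 -1.2000e-01  2.6610e+01] open 8.72 F [-0.9 -0.1  0.5]
shift cm [-0.15  0.1   5.07] rot [ 0.001 -0.002  0.   ]
now 7.55 [ 0.5152 -0.2087  0.0905] [ 1.7993e+02 -1.1000e-01  2.6610e+01] open 8.71 F [-0.3  0.3  0.8]
shift cm [-0.14  0.11  5.05] rot [ 0.001 -0.002  0.   ]
```

View pics/w5.png

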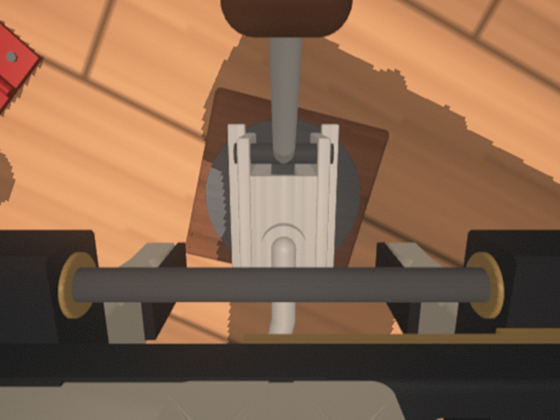

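The housing is centred between the pads (about 283 against 281 px) and parallel to them. Next I'll go down and close.

Call:
move_arm:
  commands:
    - [8.7, -0.1, 0.1, 2.0, 0, 0, 0]
    - [8.7, -0.1, 0.1, 4.0, 0, 0, 0]
    - [8.0, -0.1, 0.1, 5.0, 0, 0, 0]
    - [4.0, -0.1, 0.1, 5.0, 0, 0, 0]
    - [3.5, -0.1, 0.1, 5.0, 0, 0, 0]
    - [3.5, -0.1, 0.1, 5.0, 0, 0, 0]
    - [3.5, -0.1, 0.1, 5.0, 0, 0, 0]
    - [3.5, -0.1, 0.1, 5.0, 0, 0, 0]

```text
clock: 8.55
tool_pos: [0.5142, -0.2101, 0.0395]
orientation: [180.0, -0.0, 26.6]
force: [-0.0, -1.1, 3.1]
opening: 0.0438
```

Call:
move_arm:
  commands:
    - [3.5, 0, 0, 0, 0, 0, 0]
    - [3.5, 0, 0, 0, 0, 0, 0]
    - [3.5, 0, 0, 0, 0, 0, 0]
    - [3.5, 0, 0, 0, 0, 0, 0]
    - [3.5, 0, 0, -0.2, 0, 0, 0]
    - [3.5, 0, 0, -0.4, 0, 0, 0]
    - [3.5, 0, 0, -0.6, 0, 0, 0]
    - [3.5, 0, 0, -0.8, 0, 0, 0]

```text
clock: 9.55
tool_pos: [0.5125, -0.2102, 0.0451]
orientation: [-179.9, 0.2, 26.5]
force: [2.9, -6.5, -13.5]
opening: 0.0439
```

Run:
```python
from h import *
rel([.5146,-.2103,.1],26.6)
```

```text
now 9.55 [ 0.5125 -0.2102  0.0451] [-1.799e+02  1.600e-01  2.654e+01] open 4.39 F [  2.9  -6.5 -13.5]
shift cm [ 0.17  0.1  -5.49] rot [-0.002  0.003 -0.001]
```

Call:
move_arm:
  commands:
    - [3.5, 0, 0, -0.3, 0, 0, 0]
    - [3.5, 0, 0, -0.6, 0, 0, 0]
    - [3.5, 0, 0, -0.9, 0, 0, 0]
    - [3.5, 0, 0, -1.3, 0, 0, 0]
    - [3.5, 0, 0, -1.8, 0, 0, 0]
    - [3.5, 0, 0, -2.5, 0, 0, 0]
    - [3.5, 0, 0, -3.5, 0, 0, 0]
    - [3.5, 0, 0, -5, 0, 0, 0]

```text
clock: 10.55
tool_pos: [0.513, -0.2096, 0.0971]
orientation: [-179.9, 0.1, 26.6]
force: [-0.8, -0.5, -7.8]
opening: 0.0441
```

Run:
```python
from h import *
rel([.5146,-.2103,.1],26.6)
from plant import cams,sensors
s=cams.snapshot("wrist");np.savez("pics/w6.npz",**s);a=s["frame"][:,:,::-1]
s=cams.snapshot("scene");np.savez("pics/s6.npz",**s);b=s["frame"][:,:,::-1]
cv2.imwrite("pics/ws6.png",np.hstack([cv2.resize(a,(400,300)),cv2.resize(b[120:270,100:300],(400,300))]))
print(sensors.get_obs()["force"],sensors.get_obs()["moment"])
```

```text
now 10.55 [ 0.513  -0.2096  0.0971] [-1.7992e+02  9.0000e-02  2.6590e+01] open 4.41 F [-0.8 -0.5 -7.8]
shift cm [ 0.11  0.14 -0.29] rot [-0.001  0.002 -0.   ]
[ 1.62290282 -0.35925749 -7.04682406] [-0.13562171 -0.12675977 -0.0452358 ]
```

View pics/ws6.png

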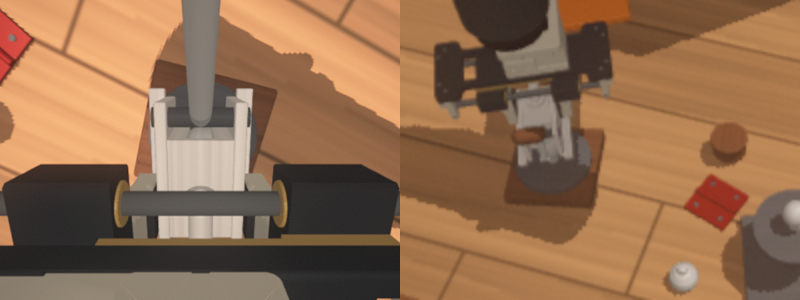

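Run:
```python
from h import *
rel([.556,.114,.215],26.6)
```

```text
now 10.65 [ 0.5152 -0.21    0.0993] [ 1.7989e+02 -1.6000e-01  2.6630e+01] open 4.37 F [ 1.6 -0.4 -7. ]
shift cm [ 18.2  -27.11 -11.57] rot [ 0.002 -0.003  0.   ]
```

Call:
move_arm:
  commands:
    - [3.5, 0, 0, -3, 0, 0, 0]
    - [3.5, 0, 0, -7, 0, 0, 0]
    - [3.5, 1.0, -1.5, -10.5, 0, 0, 0]
    - [3.5, 3.5, -5.2, -11.5, 0, 0, 0]
    - [3.5, 6.5, -9.7, -11.5, 0, 0, 0]
    - [3.5, 9.5, -14.2, -11.5, 0, 0, 0]
    - [3.5, 12.5, -18.6, -11.5, 0, 0, 0]
    - [3.5, 15.5, -23.1, -11.5, 0, 0, 0]

```text
clock: 11.65
tool_pos: [0.5486, 0.0679, 0.2121]
orientation: [-180.0, -0.0, 26.6]
force: [1.2, -0.5, -8.1]
opening: 0.0437
```

Call:
move_arm:
  commands:
    - [3.5, 1.8, -2.7, 0, 0, 0, 0]
    - [3.5, 2.7, -4.0, 0, 0, 0, 0]
    - [3.5, 2.7, -4.0, 0, 0, 0, 0]
    - [3.5, 2.7, -4.0, 0, 0, 0, 0]
    - [3.5, 2.7, -4.0, 0, 0, 0, 0]
    - [3.5, 2.7, -4.0, 0, 0, 0, 0]
    - [3.5, 2.7, -4.0, 0, 0, 0, 0]
    - [3.5, 2.7, -4.0, 0, 0, 0, 0]

```text
clock: 12.65
tool_pos: [0.5553, 0.1137, 0.2121]
orientation: [-180.0, -0.0, 26.6]
force: [-0.5, 0.4, -7.4]
opening: 0.0439
```

Run:
```python
from h import *
from plant import cams,sensors
rel([.556,.114,.215],26.6)
F={}
for n in("top","scene","wrist"):
    s=cams.snapshot(n);np.savez(f"pics/{n}7.npz",**s);F[n]=s["frame"][:,:,::-1]
rel([.556,.114,.215],26.6)
z=lambda im,x,y,w,h,k:cv2.resize(im[y:y+h,x:x+w],None,fx=k,fy=k,interpolation=cv2.INTER_CUBIC)
cv2.imwrite("pics/p7.png",np.vstack([np.hstack([z(F["top"],350,160,80,75,5),z(F["scene"],140,165,80,75,5)]),np.hstack([z(F["top"],200,100,160,90,2.5),z(F["scene"],220,150,160,90,2.5)])]))
cv2.imwrite("pics/w7.png",F["wrist"])
```

```text
now 12.65 [0.5553 0.1137 0.2121] [-180.     -0.     26.58] open 4.39 F [-0.5  0.4 -7.4]
shift cm [ 0.07  0.   -0.29] rot [-0. -0. -0.]
now 12.8 [0.5553 0.1139 0.2121] [-180.     0.    26.6] open 4.36 F [-0.1  0.3 -7. ]
shift cm [ 0.07  0.02 -0.29] rot [-0.  0. -0.]
```

View pics/p7.png

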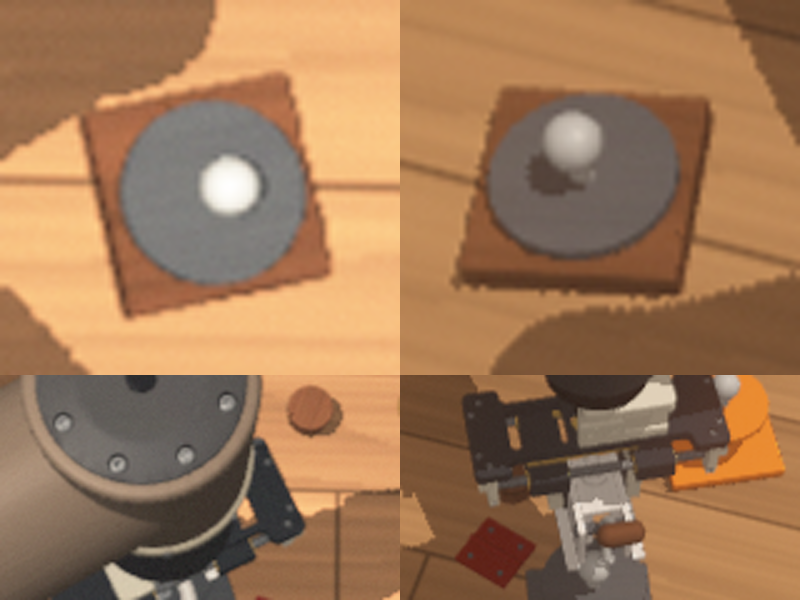

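View pics/w7.png

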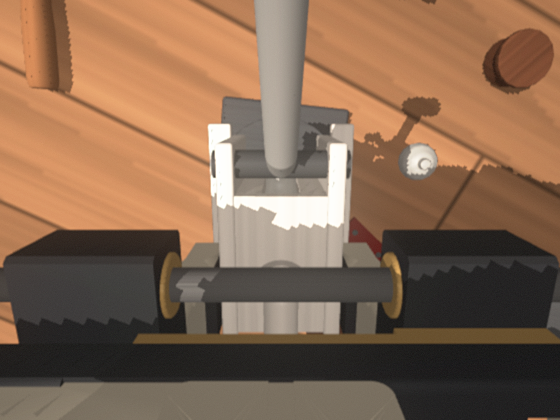

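Run:
```python
from h import *
np.set_printoptions(precision=4,suppress=True)
def ball(s,c,rad=9,th=None):
    f=cv2.cvtColor(s["frame"],cv2.COLOR_RGB2GRAY).astype(np.float32);k=8
    x0,y0=int(c[0])-rad,int(c[1])-rad
    g=cv2.resize(f[y0:y0+2*rad+1,x0:x0+2*rad+1],None,fx=k,fy=k,interpolation=cv2.INTER_CUBIC)
    m=(g>th).astype(np.uint8)
    cs,_=cv2.findContours(m,cv2.RETR_EXTERNAL,cv2.CHAIN_APPROX_NONE)
    q=max(cs,key=cv2.contourArea);(x,y),(a,b),_=cv2.fitEllipse(q)
    return (np.array([x,y])+.5)/k-.5+[x0,y0],(a/k,b/k)
t0=load("pics/top0.npz");s0=load("pics/scene0.npz");t7=load("pics/top7.npz");s7=load("pics/scene7.npz")
for d in(0,15):
    a=ball(t0,(265.5,174.7),9,125+d);b=ball(s0,(297.6,226),9,130+d)
    c=ball(t7,(395.7,197),9,160+d);e=ball(s7,(174.5,193),9,140+d)
    print(a,b,c,e)
    S=tri((t0,a[0]),(s0,b[0]));P=tri((t7,c[0]),(s7,e[0]))
    print("stand",S,"park",P,"diff",S[0]-P[0])
    print("target TCP home",np.array([.5142,-.2101,.0395])+S[0]-P[0])
```

```text
(array([264.5816, 174.5287]), (11.86500072479248, 12.310819625854492)) (array([298.0942, 225.5256]), (10.729318618774414, 12.007774353027344)) (array([395.3518, 196.6977]), (11.563336372375488, 11.663599967956543)) (array([174.2194, 192.0839]), (9.956313133239746, 10.916845321655273))
stand (array([0.5686, 0.1237, 0.1229]), np.float64(0.0007582807663439297)) park (array([ 0.5298, -0.2002,  0.0619]), np.float64(0.0002590103250576144)) diff [0.0388 0.324  0.0609]
target TCP home [0.553  0.1139 0.1004]
(array([264.5184, 174.5066]), (11.252069473266602, 11.660191535949707)) (array([298.3516, 225.2613]), (9.46255874633789, 11.050207138061523)) (array([395.3915, 196.685 ]), (11.10935115814209, 11.245290756225586)) (array([174.289 , 191.8359]), (8.837635040283203, 10.105340003967285))
stand (array([0.5685, 0.1241, 0.1239]), np.float64(0.0009603756956852338)) park (array([ 0.5297, -0.1999,  0.063 ]), np.float64(0.0003252428292310349)) diff [0.0388 0.324  0.0609]
target TCP home [0.553  0.1139 0.1004]
```

Run:
```python
from h import *
from scipy.optimize import least_squares
np.set_printoptions(precision=4,suppress=True)
t0=load("pics/top0.npz");s0=load("pics/scene0.npz");t7=load("pics/top7.npz");s7=load("pics/scene7.npz")
def edge(s,c,r0):
    g=cv2.cvtColor(s["frame"],cv2.COLOR_RGB2GRAY).astype(np.float32)
    pts=[];rs=np.arange(r0*.75,r0*1.3,.1)
    for a in np.radians(np.arange(0,360,6)):
        X=(c[0]+rs*np.cos(a)).astype(np.float32)[None];Y=(c[1]+rs*np.sin(a)).astype(np.float32)[None]
        p=cv2.remap(g,X,Y,cv2.INTER_CUBIC)[0];d=np.gradient(np.convolve(p,np.ones(5)/5,'same'))[5:-5]
        i=d.argmin(); 
        if d[i]<-1.5: pts.append([X[0,i+5],Y[0,i+5]])
    pts=np.array(pts)
    r=least_squares(lambda v:np.hypot(pts[:,0]-v[0],pts[:,1]-v[1])-v[2],[c[0],c[1],r0],loss='soft_l1',f_scale=.3)
    return r.x,len(pts)
out=[]
for s,X in((t0,(.569,.121,.118)),(s0,(.569,.121,.118)),(t7,(.53,-.202,.055)),(s7,(.53,-.202,.055))):
    X=np.array(X);d=np.linalg.norm(s["R"]@X+s["t"]);r0=.015*s["camera_matrix"][0,0]/d
    c=proj(s,X)
    for _ in range(3): v,n=edge(s,c,r0);c=v[:2]
    print(proj(s,X),v,"exp r",r0,n);out.append(v[:2])
S=tri((t0,out[0]),(s0,out[1]));P=tri((t7,out[2]),(s7,out[3]));print(S,P,S[0]-P[0],np.array([.5142,-.2101,.0395])+S[0]-P[0])
```

```text
[265.5177 174.8012] [265.0441 174.4857   5.8969] exp r 6.408154282253309 60
[296.4585 226.4102] [297.2983 226.2042   6.4031] exp r 6.75040995436454 60
[395.14   196.9586] [395.4936 196.6166   5.6531] exp r 5.7969744976719095 60
[173.9553 193.4861] [174.0936 192.5225   5.6517] exp r 5.928828088556108 60
(array([0.5693, 0.1225, 0.1202]), np.float64(0.00045345339347099676)) (array([ 0.5302, -0.2009,  0.0603]), np.float64(0.0004155832654476513)) [0.0391 0.3234 0.0599] [0.5533 0.1133 0.0994]
```

Call:
move_arm:
  commands:
    - [3.5, -0.1, 0, 1.5, 0, 0, 0]
    - [3.5, -0.2, -0.06, 3, 0, 0, 0]
    - [3.5, -0.2, -0.06, 4.5, 0, 0, 0]
    - [3.5, -0.2, -0.06, 5.5, 0, 0, 0]
    - [3.5, -0.2, -0.06, 6.2, 0, 0, 0]
    - [3.5, -0.2, -0.06, 6.5, 0, 0, 0]
    - [3.5, -0.2, -0.06, 6.5, 0, 0, 0]
    - [3.5, -0.2, -0.06, 6.5, 0, 0, 0]

```text
clock: 13.8
tool_pos: [0.5536, 0.1137, 0.1475]
orientation: [180.0, -0.1, 26.6]
force: [-0.4, 0.2, -7.1]
opening: 0.0437
```

Run:
```python
from h import *
from plant import cams,sensors
rel([.5532,.1135,.0995],26.6)
F={}
for n in("scene","wrist"):
    s=cams.snapshot(n);np.savez(f"pics/{n}8.npz",**s);F[n]=s["frame"][:,:,::-1]
z=lambda im,x,y,w,h,k:cv2.resize(im[y:y+h,x:x+w],None,fx=k,fy=k,interpolation=cv2.INTER_CUBIC)
cv2.imwrite("pics/p8.png",np.hstack([z(F["scene"],250,160,100,125,4),cv2.resize(F["wrist"],(400,300))[:,:].repeat(1,0) if 0 else cv2.copyMakeBorder(cv2.resize(F["wrist"],(400,300)),0,200,0,0,0)]))
print(sensors.get_obs()["force"],sensors.get_obs()["moment"])
```

```text
now 13.8 [0.5536 0.1137 0.1475] [ 1.80e+02 -5.00e-02  2.66e+01] open 4.37 F [-0.4  0.2 -7.1]
shift cm [-0.04 -0.    4.8 ] rot [ 0.    -0.001  0.   ]
[ 0.17359726  0.38644325 -7.28082804] [-0.11860689  0.13045172 -0.01965971]
```

View pics/p8.png

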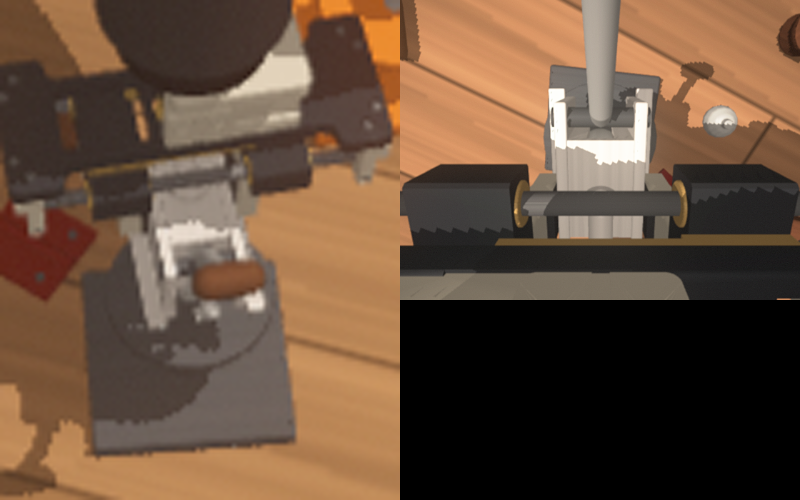

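Call:
move_arm:
  commands:
    - [3.5, 0, 0, 0.2, 0, 0, 0]
    - [3.5, 0, 0, 0.4, 0, 0, 0]
    - [3.5, 0, 0, 0.6, 0, 0, 0]
    - [3.5, 0, 0, 0.8, 0, 0, 0]
    - [3.5, 0, 0, 1.0, 0, 0, 0]
    - [3.5, 0, 0, 1.2, 0, 0, 0]
    - [3.5, 0, 0, 1.3, 0, 0, 0]
    - [3.5, 0, 0, 1.3, 0, 0, 0]

```text
clock: 14.9
tool_pos: [0.5532, 0.1135, 0.134]
orientation: [180.0, 0.0, 26.6]
force: [0.1, -0.1, -7.1]
opening: 0.0435
```

Call:
move_arm:
  commands:
    - [3.5, 0, 0, 0.2, 0, 0, 0]
    - [3.5, 0, 0, 0.4, 0, 0, 0]
    - [3.5, 0, 0, 0.6, 0, 0, 0]
    - [3.5, 0, 0, 0.8, 0, 0, 0]
    - [3.5, 0, 0, 1.0, 0, 0, 0]
    - [3.5, 0, 0, 1.1, 0, 0, 0]
    - [3.5, 0, 0, 1.2, 0, 0, 0]
    - [3.5, 0, 0, 1.2, 0, 0, 0]

```text
clock: 15.9
tool_pos: [0.5532, 0.1135, 0.122]
orientation: [180.0, 0.0, 26.6]
force: [-0.5, 0.3, -7.7]
opening: 0.0437
```

Call:
move_arm:
  commands:
    - [3.5, 0, 0, 0.15, 0, 0, 0]
    - [3.5, 0, 0, 0.3, 0, 0, 0]
    - [3.5, 0, 0, 0.45, 0, 0, 0]
    - [3.5, 0, 0, 0.6, 0, 0, 0]
    - [3.5, 0, 0, 0.7, 0, 0, 0]
    - [3.5, 0, 0, 0.8, 0, 0, 0]
    - [3.5, 0, 0, 0.8, 0, 0, 0]
    - [3.5, 0, 0, 0.8, 0, 0, 0]

```text
clock: 16.9
tool_pos: [0.5538, 0.1137, 0.1148]
orientation: [180.0, -0.1, 26.6]
force: [-3.0, 0.9, 4.4]
opening: 0.0438
```

Call:
move_arm:
  commands:
    - [3.5, 0, 0, 0.03, 0, 0, 0]
    - [3.5, 0, 0, 0.06, 0, 0, 0]
    - [3.5, 0, 0, 0.09, 0, 0, 0]
    - [3.5, 0, 0, 0.12, 0, 0, 0]
    - [3.5, 0, 0, 0.15, 0, 0, 0]
    - [3.5, 0, 0, 0.15, 0, 0, 0]
    - [3.5, 0, 0, 0.15, 0, 0, 0]
    - [3.5, 0, 0, 0.15, 0, 0, 0]

```text
clock: 17.9
tool_pos: [0.5541, 0.1139, 0.1131]
orientation: [180.0, -0.1, 26.6]
force: [0.5, 1.0, 5.9]
opening: 0.0443
```

Run:
```python
from h import *
from plant import sensors
rel([.5532,.1135,.0995],26.6);o=sensors.get_obs();print(o["moment"],o["joint_pos"].round(2))
```

```text
now 17.9 [0.5541 0.1139 0.1131] [ 1.7999e+02 -1.0000e-01  2.6610e+01] open 4.43 F [0.5 1.  5.9]
shift cm [-0.1  -0.01  1.36] rot [ 0.    -0.002  0.   ]
[ 0.4119133  -0.2517314   0.01013012] [ 3.145e+01  1.606e+01 -2.201e+01  3.000e-02 -5.183e+01  8.515e+01]
```

Call:
move_arm:
  commands:
    - [3.5, 0, 0, 0.05, 0, 0, 0]
    - [3.5, 0, 0, 0.1, 0, 0, 0]
    - [3.5, 0, 0, 0.15, 0, 0, 0]
    - [3.5, 0, 0, 0.2, 0, 0, 0]
    - [3.5, 0, 0, 0.25, 0, 0, 0]
    - [3.5, 0, 0, 0.25, 0, 0, 0]
    - [3.5, 0, 0, 0.25, 0, 0, 0]
    - [3.5, 0, 0, 0.25, 0, 0, 0]

```text
clock: 18.9
tool_pos: [0.5532, 0.1135, 0.11]
orientation: [-180.0, 0.0, 26.6]
force: [1.4, 2.1, 1.4]
opening: 0.044
```

Call:
move_arm:
  commands:
    - [3.5, 0, 0, 0.05, 0, 0, 0]
    - [3.5, 0, 0, 0.1, 0, 0, 0]
    - [3.5, 0, 0, 0.15, 0, 0, 0]
    - [3.5, 0, 0, 0.2, 0, 0, 0]
    - [3.5, 0, 0, 0.25, 0, 0, 0]
    - [3.5, 0, 0, 0.3, 0, 0, 0]
    - [3.5, 0, 0, 0.3, 0, 0, 0]
    - [3.5, 0, 0, 0.3, 0, 0, 0]

```text
clock: 19.9
tool_pos: [0.5526, 0.1132, 0.1066]
orientation: [-180.0, 0.1, 26.6]
force: [-3.5, -1.1, -3.1]
opening: 0.0435
```

Call:
move_arm:
  commands:
    - [3.5, 0, 0, 0.05, 0, 0, 0]
    - [3.5, 0, 0, 0.1, 0, 0, 0]
    - [3.5, 0, 0, 0.15, 0, 0, 0]
    - [3.5, 0, 0, 0.2, 0, 0, 0]
    - [3.5, 0, 0, 0.25, 0, 0, 0]
    - [3.5, 0, 0, 0.3, 0, 0, 0]
    - [3.5, 0, 0, 0.3, 0, 0, 0]
    - [3.5, 0, 0, 0.3, 0, 0, 0]

```text
clock: 20.9
tool_pos: [0.5536, 0.1138, 0.1041]
orientation: [-180.0, -0.0, 26.6]
force: [0.4, 1.1, -6.4]
opening: 0.044
```

Run:
```python
from h import *
from plant import sensors
rel([.5532,.1135,.0995],26.6);o=sensors.get_obs();print(o["moment"])
```

```text
now 20.9 [0.5536 0.1138 0.1041] [-1.7999e+02 -4.0000e-02  2.6600e+01] open 4.4 F [ 0.4  1.1 -6.4]
shift cm [-0.05  0.01  0.46] rot [-0.    -0.001  0.   ]
[ 0.19683799 -0.09222414 -0.01023059]
```

Call:
move_arm:
  commands:
    - [3.5, 0, 0, 0.05, 0, 0, 0]
    - [3.5, 0, 0, 0.1, 0, 0, 0]
    - [3.5, 0, 0, 0.15, 0, 0, 0]
    - [3.5, 0, 0, 0.2, 0, 0, 0]
    - [3.5, 0, 0, 0.25, 0, 0, 0]
    - [3.5, 0, 0, 0.25, 0, 0, 0]
    - [3.5, 0, 0, 0.25, 0, 0, 0]
    - [3.5, 0, 0, 0.25, 0, 0, 0]

```text
clock: 21.9
tool_pos: [0.5531, 0.1135, 0.1014]
orientation: [-180.0, 0.0, 26.6]
force: [0.1, 1.5, -6.4]
opening: 0.0437
```

Call:
move_arm:
  commands:
    - [3.5, 0, 0, 0.05, 0, 0, 0]
    - [3.5, 0, 0, 0.1, 0, 0, 0]
    - [3.5, 0, 0, 0.15, 0, 0, 0]
    - [3.5, 0, 0, 0.15, 0, 0, 0]
    - [3.5, 0, 0, 0.15, 0, 0, 0]
    - [3.5, 0, 0, 0.15, 0, 0, 0]
    - [3.5, 0, 0, 0.15, 0, 0, 0]
    - [3.5, 0, 0, 0.15, 0, 0, 0]

```text
clock: 22.9
tool_pos: [0.5532, 0.1135, 0.1014]
orientation: [180.0, -0.0, 26.6]
force: [-6.5, 1.6, 7.9]
opening: 0.0436
```

Firm contact about 15 mm below the first plunger contact, which fits home. Next I'll unload, release, and lift away to check.

Call:
move_arm:
  commands:
    - [3.5, 0, 0, -0.1, 0, 0, 0]
    - [8.7, 0, 0, -0.1, 0, 0, 0]
    - [8.7, 0, 0, -0.1, 0, 0, 0]
    - [8.7, 0, 0, -0.1, 0, 0, 0]
    - [8.7, 0, 0, -0.1, 0, 0, 0]
    - [8.7, 0, 0, -0.1, 0, 0, 0]
    - [8.7, 0, 0, -1.0, 0, 0, 0]
    - [8.7, 0, 0, -4, 0, 0, 0]

```text
clock: 23.9
tool_pos: [0.5523, 0.113, 0.1395]
orientation: [180.0, 0.2, 26.6]
force: [0.0, -0.0, 0.8]
opening: 0.0871
```

Call:
move_arm:
  commands:
    - [8.7, 0, 0, -4, 0, 0, 0]
    - [8.7, 0, 0, -8, 0, 0, 0]
    - [8.7, 4, 0, -10, 0, 0, 0]
    - [8.7, 8, 0, -10, 0, 0, 0]
    - [8.7, 9.5, 0, -10, 0, 0, 0]
    - [8.7, 9.5, 0, -10, 0, 0, 0]
    - [8.7, 9.5, 0, -10, 0, 0, 0]
    - [8.7, 9.5, 0, -10, 0, 0, 0]

```text
clock: 24.9
tool_pos: [0.6376, 0.1557, 0.2405]
orientation: [-180.0, -0.0, 26.6]
force: [0.6, -0.2, 0.3]
opening: 0.0871
```

Run:
```python
from h import *
from plant import cams,sensors
rel([.5532,.1135,.0995],26.6)
F={}
for n in("scene","wrist"):
    s=cams.snapshot(n);np.savez(f"pics/{n}9.npz",**s);F[n]=s["frame"][:,:,::-1]
z=lambda im,x,y,w,h,k:cv2.resize(im[y:y+h,x:x+w],None,fx=k,fy=k,interpolation=cv2.INTER_CUBIC)
cv2.imwrite("pics/p9.png",z(F["scene"],240,150,120,125,4)); cv2.imwrite("pics/w9.png",F["wrist"])
```

```text
now 24.9 [0.6376 0.1557 0.2405] [-1.80e+02 -2.00e-02  2.66e+01] open 8.71 F [ 0.6 -0.2  0.3]
shift cm [-9.44e+00 -1.00e-02  1.41e+01] rot [-0. -0. -0.]
```

View pics/p9.png

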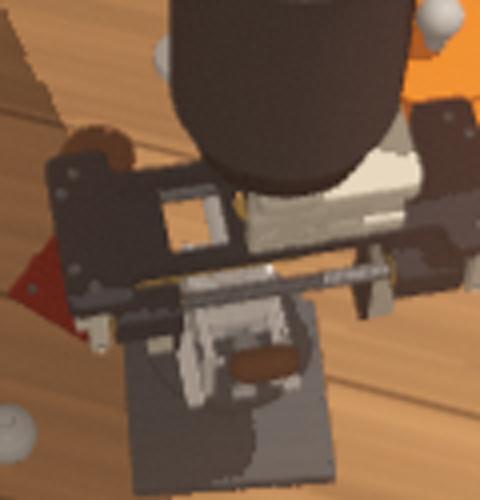

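View pics/w9.png

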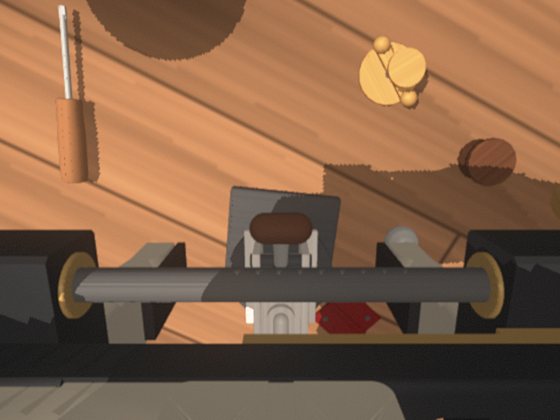

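Run:
```python
from h import *
w=load("pics/wrist9.npz");s=load("pics/scene9.npz")
X,r=tri((w,(281,228.5)),(s,(305.9,240.1)));print(X,r)
o=np.array([.528+.0390,-.2036+.3236]);y=np.radians(26.6);u=np.array([np.cos(y),np.sin(y)])
print("along",(X[:2]-o)@u,"lat",(X[:2]-o)@np.array([-u[1],u[0]]))
```

```text
[0.64389124 0.15872728 0.21097993] 6.641740430396928e-05
along 0.08609311691115355 lat 0.00019941028816410712
```

Run:
```python
from h import *
w=load("pics/wrist9.npz");s=load("pics/scene9.npz");s4=load("pics/s4.npz");w4=load("pics/w4.npz")
y=np.radians(26.6);u=np.array([np.cos(y),np.sin(y)])
for nm,o,c in(("park",(.528,-.2036),.028),("stand",(.567,.120),.089)):
  for th in (.8,.9):
    a=th+.0705;b=np.r_[np.array(o)+u*(.032+.0852*np.cos(a)),c+.040+.0852*np.sin(a)]
    W,S=(w4,s4) if nm=="park" else (w,s)
    print(nm,th,b,"wrist",proj(W,b),"scene",proj(S,b))
z=lambda im,x,y,w,h,k:cv2.resize(im[y:y+h,x:x+w],None,fx=k,fy=k,interpolation=cv2.INTER_CUBIC)
cv2.imwrite("pics/z9.png",np.hstack([z(s["frame"][:,:,::-1],270,205,60,75,6),z(w["frame"][:,:,::-1],220,180,130,162,2.778)]))
```

```text
park 0.8 [ 0.60570795 -0.16468676  0.13314829] wrist [280.9062556  208.43598918] scene [169.40322563 205.63469648]
park 0.9 [ 0.59964713 -0.16772179  0.13830434] wrist [280.98830309 221.08110425] scene [168.76721402 201.89340023]
stand 0.8 [0.64470795 0.15891324 0.19414829] wrist [281.22997879 218.21165341] scene [305.52443418 244.3573916 ]
stand 0.9 [0.63864713 0.15587821 0.19930434] wrist [281.23663366 232.14308386] scene [304.93498211 240.18988647]
```

View pics/z9.png

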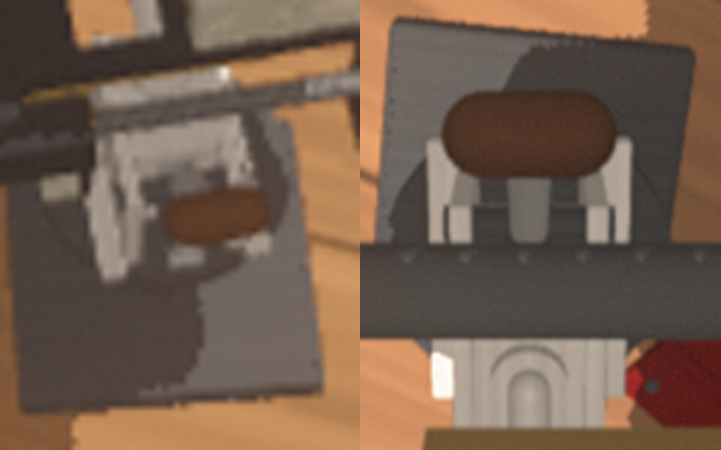

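Run:
```python
from h import *
w=load("pics/wrist9.npz");k=162*2.778/450
P=lambda a,b:(220+(a-360)/2.778-.3,180+b/2.778-.3)
o=np.array([.567,.120]);y=np.radians(26.6);u=np.array([np.cos(y),np.sin(y)]);v=np.array([-u[1],u[0]])
for z in(.085,.09,.095,.1,.105,.11):
    q=[plane(w,P(*p),z)[:2]-o for p in((427,141),(632,139),(432,398),(625,398))]
    zt=z+.042;r=[plane(w,P(*p),zt)[:2]-o for p in((452,425),(605,425))]
    print(z-.006,[ (round(1000*d@u,1),round(1000*d@v,1)) for d in q],"w",round(1000*np.linalg.norm(q[0]-q[1]),1),round(1000*np.linalg.norm(q[2]-q[3]),1),"top w",round(1000*np.linalg.norm(r[0]-r[1]),1))
f=cv2.cvtColor(w["frame"],cv2.COLOR_RGB2GRAY)
print(f[235,238:252],f[235,310:326])
```

```text
0.079 [(np.float64(43.8), np.float64(33.3)), (np.float64(44.5), np.float64(-32.8)), (np.float64(-49.3), np.float64(33.9)), (np.float64(-49.3), np.float64(-32.7))] w 66.1 66.7 top w 46.1
0.08399999999999999 [(np.float64(45.5), np.float64(32.8)), (np.float64(46.2), np.float64(-32.3)), (np.float64(-46.2), np.float64(33.4)), (np.float64(-46.2), np.float64(-32.2))] w 65.1 65.6 top w 45.3
0.089 [(np.float64(47.1), np.float64(32.3)), (np.float64(47.8), np.float64(-31.7)), (np.float64(-43.1), np.float64(32.9)), (np.float64(-43.1), np.float64(-31.7))] w 64.0 64.5 top w 44.4
0.094 [(np.float64(48.7), np.float64(31.8)), (np.float64(49.4), np.float64(-31.2)), (np.float64(-40.0), np.float64(32.3)), (np.float64(-40.0), np.float64(-31.2))] w 63.0 63.5 top w 43.6
0.09899999999999999 [(np.float64(50.4), np.float64(31.2)), (np.float64(51.0), np.float64(-30.7)), (np.float64(-36.9), np.float64(31.8)), (np.float64(-36.9), np.float64(-30.6))] w 61.9 62.4 top w 42.7
0.104 [(np.float64(52.0), np.float64(30.7)), (np.float64(52.6), np.float64(-30.2)), (np.float64(-33.8), np.float64(31.2)), (np.float64(-33.7), np.float64(-30.1))] w 60.9 61.4 top w 41.9
[106 108 106 106 103 110 142 163 165 165 163 162 141  87] [ 87 139 161 167 168 169 164 120  74  59  60  59  59  61  61  59]
```

The feet measure 64 mm wide at front and rear only if the underside is at about 0.089–0.091 m. So the coupler is level, and that height agrees with the feel, so it is home. Next is the bar.

Run:
```python
from h import *
w=load("pics/wrist9.npz")
for z in(.199,.20): 
    b=plane(w,(280.6,228),z);print(b); rel([b[0],b[1],z-.019],26.6)
```

```text
[0.64061253 0.15726921 0.199     ]
now 25.0 [0.6378 0.1558 0.2406] [-1.80e+02 -3.00e-02  2.66e+01] open 8.69 F [0.4 0.1 0.7]
shift cm [ 0.31 -0.    6.06] rot [-0.    -0.001 -0.   ]
[0.6408977  0.15741193 0.2       ]
now 25.0 [0.6378 0.1558 0.2406] [-1.80e+02 -3.00e-02  2.66e+01] open 8.69 F [0.4 0.1 0.7]
shift cm [ 0.34 -0.    5.96] rot [-0.    -0.001 -0.   ]
```

Call:
move_arm:
  commands:
    - [8.7, 0.3, 0, 2.0, 0, 0, 0]
    - [8.7, 0.3, 0, 4.0, 0, 0, 0]
    - [8.7, 0.3, 0, 6.0, 0, 0, 0]
    - [6.0, 0.3, 0, 6.0, 0, 0, 0]
    - [3.0, 0.3, 0, 6.0, 0, 0, 0]
    - [2.5, 0.3, 0, 6.0, 0, 0, 0]
    - [2.5, 0.3, 0, 6.0, 0, 0, 0]
    - [2.5, 0.3, 0, 6.0, 0, 0, 0]

```text
clock: 26.0
tool_pos: [0.641, 0.1574, 0.1805]
orientation: [-180.0, -0.0, 26.6]
force: [-1.0, -0.5, 1.0]
opening: 0.0428
```

Call:
move_arm:
  commands:
    - [2.5, 0, 0, 0, 0, 0, 0]
    - [2.5, 0, 0, 0, 0, 0, 0]
    - [2.5, 0, 0, 0, 0, 0, 0]
    - [2.5, 0, 0, 0, 0, 0, 0]
    - [2.5, 0, 0, 0, 0, 0, 0]
    - [2.5, 0, 0, 0, 0, 0, 0]
    - [2.5, 0, 0, 0, 0, 0, 0]
    - [2.5, 0, 0, 0, 0, 0, 0]

```text
clock: 27.0
tool_pos: [0.641, 0.1574, 0.1802]
orientation: [180.0, -0.0, 26.6]
force: [0.3, 0.2, 1.0]
opening: 0.0341
```

Run:
```python
from h import *
from plant import cams
rel([.64,.157,.18],26.6)
s=cams.snapshot("wrist");cv2.imwrite("pics/w10.png",s["frame"][:,:,::-1])
```

```text
now 27.0 [0.641  0.1574 0.1802] [ 1.7999e+02 -2.0000e-02  2.6600e+01] open 3.41 F [0.3 0.2 1. ]
shift cm [-0.11 -0.01  0.02] rot [ 0. -0. -0.]
```

View pics/w10.png

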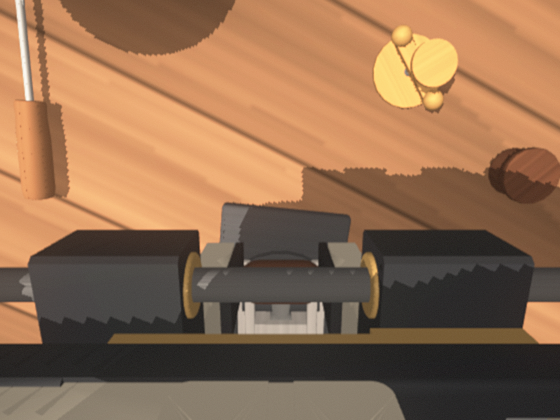

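Call:
move_arm:
  commands:
    - [2.5, 0.35, 0, 0.25, 0, 0, 0]
    - [2.5, 0.68, 0, 0.52, 0, 0, 0]
    - [2.5, 1.0, 0, 0.8, 0, 0, 0]
    - [2.5, 1.3, 0, 1.1, 0, 0, 0]
    - [2.5, 1.6, 0, 1.42, 0, 0, 0]
    - [2.5, 1.87, 0, 1.74, 0, 0, 0]
    - [2.5, 2.1, 0, 2.08, 0, 0, 0]
    - [2.5, 2.36, 0, 2.43, 0, 0, 0]

```text
clock: 28.05
tool_pos: [0.6621, 0.168, 0.1555]
orientation: [180.0, 0.0, 26.6]
force: [0.4, -0.6, 2.1]
opening: 0.0342
```

Call:
move_arm:
  commands:
    - [2.5, 0.21, 0, 0.37, 0, 0, 0]
    - [2.5, 0.42, 0, 0.74, 0, 0, 0]
    - [2.5, 0.6, 0, 1.12, 0, 0, 0]
    - [2.5, 0.77, 0, 1.51, 0, 0, 0]
    - [2.5, 0.91, 0, 1.91, 0, 0, 0]
    - [2.5, 1.04, 0, 2.32, 0, 0, 0]
    - [2.5, 1.14, 0, 2.73, 0, 0, 0]
    - [2.5, 1.23, 0, 3.15, 0, 0, 0]

```text
clock: 29.05
tool_pos: [0.673, 0.1735, 0.124]
orientation: [-180.0, 0.0, 26.6]
force: [0.6, -1.0, 1.5]
opening: 0.0337
```

Run:
```python
from h import *
rel([.5690+.117*np.cos(np.radians(26.6)),.1209+.117*np.sin(np.radians(26.6)),.116],26.6)
```

```text
now 29.05 [0.673  0.1735 0.124 ] [-180.     0.    26.6] open 3.37 F [ 0.6 -1.   1.5]
shift cm [0.04 0.04 0.8 ] rot [-0.  0. -0.]
```

Call:
move_arm:
  commands:
    - [2.5, 0.02, 0, 0.12, 0, 0, 0]
    - [2.5, 0.04, 0, 0.24, 0, 0, 0]
    - [2.5, 0.05, 0, 0.36, 0, 0, 0]
    - [2.5, 0.07, 0, 0.48, 0, 0, 0]
    - [2.5, 0.08, 0, 0.6, 0, 0, 0]
    - [2.5, 0.08, 0, 0.7, 0, 0, 0]
    - [2.5, 0.08, 0, 0.7, 0, 0, 0]
    - [2.5, 0.08, 0, 0.7, 0, 0, 0]

```text
clock: 30.05
tool_pos: [0.6738, 0.1739, 0.1172]
orientation: [180.0, -0.0, 26.6]
force: [2.6, 0.1, 0.9]
opening: 0.034
```

Call:
move_arm:
  commands:
    - [2.5, 0, 0, 0.05, 0, 0, 0]
    - [2.5, 0, 0, 0.1, 0, 0, 0]
    - [2.5, 0, 0, 0.15, 0, 0, 0]
    - [2.5, 0, 0, 0.2, 0, 0, 0]
    - [2.5, 0, 0, 0.2, 0, 0, 0]
    - [2.5, 0, 0, 0.2, 0, 0, 0]
    - [2.5, 0, 0, 0.2, 0, 0, 0]
    - [2.5, 0, 0, 0.2, 0, 0, 0]

```text
clock: 31.05
tool_pos: [0.6739, 0.1739, 0.1154]
orientation: [180.0, -0.0, 26.6]
force: [5.3, 0.3, 0.6]
opening: 0.0341
```

Call:
move_arm:
  commands:
    - [2.5, 0.03, 0, 0.05, 0, 0, 0]
    - [2.5, 0.03, 0, 0.1, 0, 0, 0]
    - [2.5, 0.03, 0, 0.15, 0, 0, 0]
    - [2.5, 0.03, 0, 0.2, 0, 0, 0]
    - [2.5, 0.03, 0, 0.2, 0, 0, 0]
    - [2.5, 0.03, 0, 0.2, 0, 0, 0]
    - [2.5, 0.03, 0, 0.2, 0, 0, 0]
    - [2.5, 0.03, 0, 0.2, 0, 0, 0]

```text
clock: 32.05
tool_pos: [0.6742, 0.1741, 0.1143]
orientation: [180.0, -0.1, 26.6]
force: [2.2, -0.7, 7.4]
opening: 0.034
```

Call:
move_arm:
  commands:
    - [2.5, 0, 0, 0.02, 0, 0, 0]
    - [2.5, 0, 0, 0.04, 0, 0, 0]
    - [2.5, 0, 0, 0.06, 0, 0, 0]
    - [2.5, 0, 0, 0.06, 0, 0, 0]
    - [2.5, 0, 0, 0.06, 0, 0, 0]
    - [2.5, 0, 0, 0.06, 0, 0, 0]
    - [2.5, 0, 0, 0.06, 0, 0, 0]
    - [2.5, 0, 0, 0.06, 0, 0, 0]

```text
clock: 33.05
tool_pos: [0.6745, 0.1742, 0.1138]
orientation: [180.0, -0.1, 26.6]
force: [3.2, 0.3, 6.5]
opening: 0.034
```

Call:
move_arm:
  commands:
    - [2.5, 0, 0, 0.03, 0, 0, 0]
    - [2.5, 0, 0, 0.06, 0, 0, 0]
    - [2.5, 0, 0, 0.09, 0, 0, 0]
    - [2.5, 0, 0, 0.09, 0, 0, 0]
    - [2.5, 0, 0, 0.09, 0, 0, 0]
    - [2.5, 0, 0, 0.09, 0, 0, 0]
    - [2.5, 0, 0, 0.09, 0, 0, 0]
    - [2.5, 0, 0, 0.09, 0, 0, 0]

```text
clock: 34.05
tool_pos: [0.6746, 0.1742, 0.1133]
orientation: [180.0, -0.1, 26.6]
force: [2.0, 0.1, 8.7]
opening: 0.0339
```

Run:
```python
from h import *
from plant import cams,sensors
rel([.64,.157,.18],26.6);print(sensors.get_obs()["moment"])
F={}
for n in("scene","wrist"):
    s=cams.snapshot(n);np.savez(f"pics/{n}11.npz",**s);F[n]=s["frame"][:,:,::-1]
cv2.imwrite("pics/p11.png",np.hstack([cv2.resize(F["scene"][170:290,240:340],(400,480)),cv2.resize(F["wrist"][200:345,210:350],(400,480))]))
```

```text
now 34.05 [0.6746 0.1742 0.1133] [ 1.7998e+02 -1.2000e-01  2.6620e+01] open 3.39 F [2.  0.1 8.7]
shift cm [-3.86 -0.01 -6.68] rot [ 0.    -0.002  0.   ]
[-0.04678859 -0.71033377 -0.03694223]
```

View pics/p11.png

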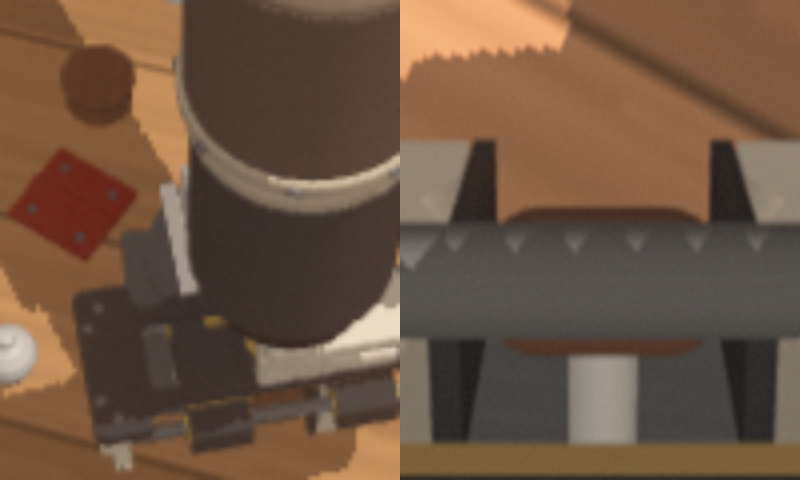

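Call:
move_arm:
  commands:
    - [8.7, 0, 0, 0, 0, 0, 0]
    - [8.7, 0, 0, 0, 0, 0, 0]
    - [8.7, 0, 0, 0, 0, 0, 0]
    - [8.7, 0, 0, 0, 0, 0, 0]
    - [8.7, 0, 0, -2, 0, 0, 0]
    - [8.7, 0, 0, -5, 0, 0, 0]
    - [8.7, 0, 0, -8, 0, 0, 0]
    - [8.7, 0, 0, -8, 0, 0, 0]

```text
clock: 35.15
tool_pos: [0.6753, 0.1745, 0.1948]
orientation: [180.0, -0.3, 26.6]
force: [0.0, -0.2, 0.2]
opening: 0.0871
```

Run:
```python
from h import *
from plant import cams,sensors
rel([.64,.157,.18],26.6)
s=cams.snapshot("wrist");np.savez("pics/w12.npz",**s);cv2.imwrite("pics/w12.png",s["frame"][:,:,::-1])
```

```text
now 35.15 [0.6753 0.1745 0.1948] [179.98  -0.27  26.61] open 8.71 F [ 0.  -0.2  0.2]
shift cm [-3.94 -0.02  1.46] rot [ 0.    -0.005  0.   ]
```

View pics/w12.png

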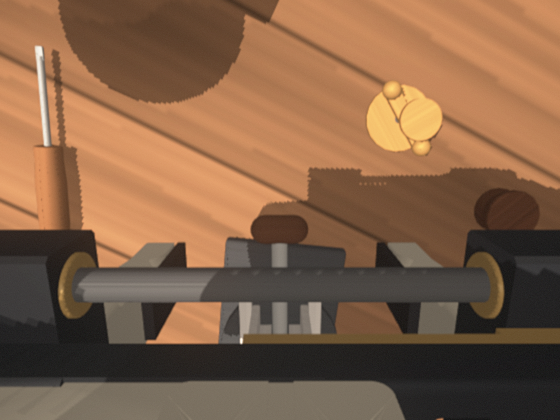

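Call:
move_arm:
  commands:
    - [0, 0, 0, 0, 0, 0, 0]
    - [0, 0, 0, 0, 0, 0, 0]
    - [0, 0, 0, 0, 0, 0, 0]
    - [0, 0, 0, 0, 0, 0, 0]
    - [0, 0, 0, 0, 0, 0, 0]
    - [0, 0, 0, 0, 0, 0, 0]
    - [0, 0, 0, 0, 0, 0, 0]
    - [0, 0, 0, 0, 0, 0, 0]

```text
clock: 36.2
tool_pos: [0.674, 0.174, 0.1918]
orientation: [180.0, -0.0, 26.6]
force: [-0.4, -0.5, 0.3]
opening: 0.0123
```

Call:
move_arm:
  commands:
    - [0, 0, 0, 0, 0, 0, 0]
    - [0, 0, 0, 0, 0, 0, 0]
    - [0, 0, 0, 1, 0, 0, 0]
    - [0, 0, 0, 2, 0, 0, 0]
    - [0, 0, 0, 3, 0, 0, 0]
    - [0, 0, 0, 3.6, 0, 0, 0]
    - [0, 0, 0, 4.1, 0, 0, 0]
    - [0, 0, 0, 4.1, 0, 0, 0]

```text
clock: 37.2
tool_pos: [0.6738, 0.1739, 0.1503]
orientation: [180.0, 0.0, 26.6]
force: [0.5, 0.3, 0.9]
opening: 0.0003
```

Call:
move_arm:
  commands:
    - [0, 0, 0, 0.1, 0, 0, 0]
    - [0, 0, 0, 0.2, 0, 0, 0]
    - [0, 0, 0, 0.3, 0, 0, 0]
    - [0, 0, 0, 0.4, 0, 0, 0]
    - [0, 0, 0, 0.5, 0, 0, 0]
    - [0, 0, 0, 0.5, 0, 0, 0]
    - [0, 0, 0, 0.5, 0, 0, 0]
    - [0, 0, 0, 0.5, 0, 0, 0]

```text
clock: 38.2
tool_pos: [0.674, 0.174, 0.1458]
orientation: [180.0, -0.0, 26.6]
force: [-0.7, 0.0, 0.4]
opening: 0.0002
```

Call:
move_arm:
  commands:
    - [0, 0, 0, 0.05, 0, 0, 0]
    - [0, 0, 0, 0.1, 0, 0, 0]
    - [0, 0, 0, 0.15, 0, 0, 0]
    - [0, 0, 0, 0.2, 0, 0, 0]
    - [0, 0, 0, 0.2, 0, 0, 0]
    - [0, 0, 0, 0.2, 0, 0, 0]
    - [0, 0, 0, 0.2, 0, 0, 0]
    - [0, 0, 0, 0.2, 0, 0, 0]

```text
clock: 39.2
tool_pos: [0.6743, 0.174, 0.1445]
orientation: [180.0, -0.1, 26.6]
force: [-1.0, 0.0, 4.9]
opening: 0.0008
```

Call:
move_arm:
  commands:
    - [0, 0, 0, 0.04, 0, 0, 0]
    - [0, 0, 0, 0.08, 0, 0, 0]
    - [0, 0, 0, 0.08, 0, 0, 0]
    - [0, 0, 0, 0.08, 0, 0, 0]
    - [0, 0, 0, 0.08, 0, 0, 0]
    - [0, 0, 0, 0.08, 0, 0, 0]
    - [0, 0, 0, 0.08, 0, 0, 0]
    - [0, 0, 0, 0.08, 0, 0, 0]

```text
clock: 40.2
tool_pos: [0.6746, 0.1743, 0.1436]
orientation: [180.0, -0.1, 26.6]
force: [0.3, 0.4, 5.8]
opening: 0.0002
```

Past about 5 N the bar follows compliantly. That is what tipping about the front feet predicts: 7 N × 45/72 ≈ 4.6 N, far above the 0.6 N hinge. The handle is on its stop, so I'll back off and inspect from a clear position.

Call:
move_arm:
  commands:
    - [0, 0, 0, -1, 0, 0, 0]
    - [0, 0, 0, -4, 0, 0, 0]
    - [0, 0, 0, -8, 0, 0, 0]
    - [0, 3, 0, -12, 0, 0, 0]
    - [0, 6, 3, -14, 0, 0, 0]
    - [0, 7, 8, -14, 0, 0, 0]
    - [0, 7, 13, -14, 0, 0, 0]
    - [0, 7, 18, -14, 0, 0, 0]

```text
clock: 41.2
tool_pos: [0.8174, 0.0431, 0.2824]
orientation: [-180.0, 0.1, 26.6]
force: [0.4, 0.4, 0.1]
opening: 0.0006
```

Call:
move_arm:
  commands:
    - [0, -3, 6, 0, 0, 0, 0]
    - [0, -6, 12, 0, 0, 0, 0]
    - [0, -6, 14, 0, 0, 0, 0]
    - [0, -6, 14, 0, 0, 0, 0]
    - [0, -6, 14, 0, 0, 0, 0]
    - [0, -6, 14, 0, 0, 0, 0]
    - [0, -6, 14, 0, 0, 0, 0]
    - [0, -6, 14, 0, 0, 0, 0]

```text
clock: 42.2
tool_pos: [0.8262, -0.1069, 0.2832]
orientation: [180.0, -0.0, 26.7]
force: [0.4, -0.6, -0.5]
opening: 0.0002
```

Run:
```python
from h import *
from plant import cams,sensors
rel([.64,.157,.18],26.6)
F={}
for n in("scene","top"):
    s=cams.snapshot(n);np.savez(f"pics/{n}13.npz",**s);F[n]=s["frame"][:,:,::-1];cv2.imwrite(f"pics/{n}13.png",F[n])
z=lambda im,x,y,w,h,k:cv2.resize(im[y:y+h,x:x+w],None,fx=k,fy=k,interpolation=cv2.INTER_CUBIC)
cv2.imwrite("pics/c13.png",np.hstack([z(F["scene"],240,140,100,150,4),z(F["top"],225,120,100,150,4)]))
```

```text
now 42.2 [ 0.8262 -0.1069  0.2832] [ 1.800e+02 -1.000e-02  2.665e+01] open 0.02 F [ 0.4 -0.6 -0.5]
shift cm [ -4.81 -31.94  10.32] rot [ 0.    -0.     0.001]
```

View pics/c13.png

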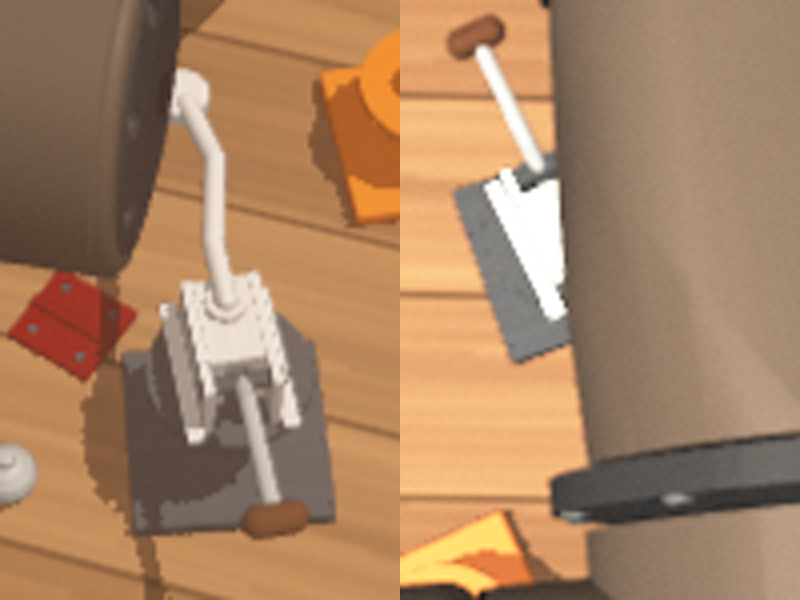

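View pics/top13.png

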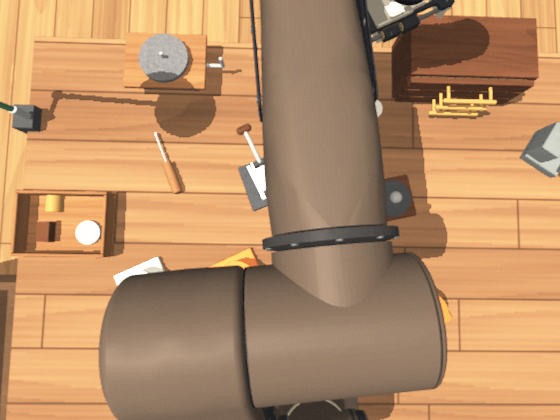

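Run:
```python
from h import *
t=load("pics/top13.npz");s=load("pics/scene13.npz")
X,r=tri((t,(243.6,128.6)),(s,(308.4,269.4)));print(X,r)
y=np.radians(26.6);u=np.array([np.cos(y),np.sin(y)])
for th in(0,.05,.1,.2):
    a=th+.0705;b=np.r_[np.array([.569,.1209])+u*(.032+.0852*np.cos(a)),.0895+.040+.0852*np.sin(a)];print(th,b,proj(t,b),proj(s,b))
```

```text
[0.67139373 0.17349671 0.13924822] 0.0008131183989436795
0 [0.67360563 0.1732826  0.13550163] [243.51039564 128.17877715] [307.55356219 271.04988737]
0.05 [0.67324246 0.17310073 0.13974177] [243.42590719 127.82073471] [307.60012422 270.02885249]
0.1 [0.67269024 0.17282421 0.14395632] [243.38105967 127.54458703] [307.62533178 268.91259206]
0.2 [0.6710247  0.17199017 0.15226657] [243.41287691 127.24522693] [307.61061533 266.40403216]
```

The bar triangulates to 0.1392 m against 0.1355 m expected. That +3.7 mm camera bias is the same one seen on the locked handle at the start (0.0777 against 0.074), so the handle is at 0. Handing in.

```bash
python3 -c "
from plant import job
print(job.close_job())"
```

```text
the job is handed in; nothing more can be done
None
```

The tone arm is on the tall repair stand, pressed home on the collar, with its handle fully down and locked. I handed the job in at about 42 s with the gripper clear of everything.

**What I did:** I raised the handle to a measured 0.90 rad and lifted the coupler off the park. I then lowered it onto the dark steel stand by feel. The plungers took about 13 N, and contact at home was about 15 N. After letting go, I swung the handle down to its stop.

**Last checks:**
- **Home and level:** before locking, the foot strips measured their full 64 mm width front and rear with the underside at 0.089–0.091 m, which matches the height found by feel.
- **Handle down:** pressing the bar from above met a firm stop at the height expected for angle 0. Above about 5 N the bar gave by roughly 1 mm, which I took as the coupler starting to tip on its front feet, so I stopped pressing at about 6 N.

**Disagreements:**
- One camera estimate of the raised bar on the stand read about 12 mm too high. I relied on the foot-width measurement instead.
- The final camera check of the bar read 3.7 mm high, the same offset as on the locked handle at the start.
- I did not measure the bystanders again. Nothing I saw suggested any had moved, but the arm hid some of them in the last pictures.

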